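# Set out the preparation mat for a strip-test run

## Robot

A 7-joint arm with a two-finger parallel gripper is mounted at the origin on the work surface. World frame = base frame: x ahead of the robot, y to its left, z up, the work surface at z = 0. Lengths are in m, angles in rad, forces in N, time in s.
With the tool pointing down it reaches from about 0.4 to 0.875 m from the base axis. Payload 19.3 kg.
Tool frame: the origin (TCP) lies between the finger pads; the fingertips stand ahead of it and the grasp point (between the pads) lies 8 mm behind it (bot.tip_extent is the x of the fingertips in the tool frame, in m); x points along the fingers, y is the direction in which the jaws open and shut, and the axes are right-handed (so a half turn about x gives the same grasp; the last joint's range is limited). The gripper opens to 85 mm and grips with 20 to 120 N. Pads are 22 mm wide; open, the fingers measure 114 mm over their backs; the gripper's body (76 mm by 85 mm) begins 54 mm behind the grasp point. The pads swing forward as they close: fully open they stand 13 mm farther back than shut.
Start: joints at [-1.263, 0.521, -0.036, 1.599, 0.021, 1.021, -0.113], TCP at [0.231, 0.581, 0.242] pointing down, gripper open.
Joint ranges: [-2.91, 2.91], [-0.3, 2.13], [-1.5, 1.42], [0.17, 2.43], [-1.26, 4.41], [0.16, 1.93], [-2.52, 2.52]. Speed limits (rad/s): [1.89, 1.89, 2.39, 2.39, 3.01, 3.01, 3.01].

## Interface

Orientations are given as [roll, pitch, yaw] about the fixed x, y, z axes, in that order (R = Rz(yaw) Ry(pitch) Rx(roll)).
In Python, from workcell import observe, grab_frame, camera_info, bot, nets gives the robot as it stands.
- The arm moves only by the tool jog_arm, never from a script. Its argument "commands" is a list of rows, each a list of 6 numbers: the shift along the tool's x, y, z in mm, then the turn, a rotation vector about the tool's x, y, z in rad. A call has 1 to 20 rows; each row shifts and turns the pose as measured when the row begins, along the tool's axes as they then stand; what a row does not reach is not made up. A row lasts 1/10 s, in which the tool goes at most 50 mm and 8.59 degrees, less where a joint would pass 70% of its speed; a pose out of reach is approached as far as the arm can. A call is refused whole if a number of a shift passes 50 or a number of a turn 0.15, either way. A call with a gripper value outside its range is refused whole. "gripper" is the closure in counts, from 0 (fully open) to 255 (shut), set as the call begins (left out, the last holds). The fingers move at their own pace and stop on an object; "newtons" is the grip in N (left out, the last holds). Time passes only in rows, so rows that do not move let the fingers close. It gives the time, the measured TCP pose, the force and the opening at its end, in the units of the state.
- observe(): the state, without advancing time (a new reading comes with each control period).
- grab_frame(name): name is "side" or "top"; returns the picture (480x640x3 uint8, red, green, blue); there is no depth.
- camera_info(name): a dict with "fov_y" (degrees; the focal length in pixels is half the picture's height over the tangent of half this angle, whatever the lens; pixels are square), "cx", "cy" (the principal point, pixels), "distortion" ([k1, k2, p1, p2, k3] as OpenCV has them; the pictures are not rectified), "R" (3x3) and "t" (3): a world point X has camera coordinates R X + t. Camera axes: x right, y down, z forward; pixel columns grow to the right and rows downward; lengths in m; the calibration is good to about 2 mm. A picture is of the moment at which its call begins. camera_info takes no time and is no camera call.
- bot.job_done(): hands the job in, once; it reports no verdict.
Trained networks look in the newest picture that a camera, given by its name, has taken for a name from the list of things; names that differ only in an ending like _2 or _b are one class to them, and where a whole thing is asked for, a point or a joint stands for the part that bears it (a point fixed in the world has none). Each returns a list of dicts, best first, with "p" (0 to 1); they miss things now and then, are a little off and sometimes report something else, mostly with a low value. They report only what shows in the picture. A call takes as long as a camera call. They do not tell look-alikes from the thing itself.
- nets.find_in(camera, name): "rect" ([left, top, right, bottom] in pixels, round what is visible of it).
- nets.silhouettes(camera, name): "mask" (480x640 bool, what is visible of it) and "rect" ([left, top, right, bottom] in pixels, round what is visible of it).
- nets.pinpoint(camera, name): "location" ([column, row] in pixels: a listed point, or the origin of a listed thing).
The state is a dict: "clock": time; "qpos": joint angles; "qd": joint speeds; "joint_efforts": joint torques, N m; "position": TCP position; "tool_rot": TCP orientation; "force": force on the tool from outside, world axes, zero at the start; "moment": the same for the moment, N m; "grip_width": finger opening in m.
Only numpy, scipy, OpenCV 4.12 (cv2) and the standard library are available. Lean on these libraries where they do the work, as an engineer would, in place of code of your own. Each camera call takes 0.05 s, during which the arm holds its last target.

## Task

Set out the pale blue mat for the next strip test: stand the test-strip bottle in the middle of the green pad, the yellow-lidded cup in the middle of the orange pad, the white-lidded cup on the bare mat midway between the two pads, and the blue-capped control vial centred on top of the white-lidded cup. Keep the cups, the bottle and the vial upright all the time, and leave the red-lidded cup, the amber jar and the timer where they stand.

Things in the scene. Friction and masses are not known exactly. Their poses are not given: they have to be found in the camera images.
- yellow_cup: loose closed specimen cup, round and standing upright: frosted off-white body 48 mm across at the foot, YELLOW screw lid 60 mm in diameter and 13 mm tall, flat on top; 66 mm tall overall, 65 to 125 g. Origin: centre of the underside, z up the axis
- white_cup: loose closed specimen cup, round and standing upright: frosted off-white body 48 mm across at the foot, WHITE screw lid 60 mm in diameter and 13 mm tall, flat on top; 66 mm tall overall, 65 to 125 g. Origin: centre of the underside, z up the axis
- strip_bottle: loose closed test-strip bottle, round and standing upright: black with a white and amber label and a black cap, 50 mm in diameter at the cap (48 mm body), 102 mm tall, 55 to 110 g. Origin: centre of the underside, z up the axis
- control_vial: loose small vial, round and standing upright: off-white body 28 mm in diameter, BLUE cap 30 mm in diameter and 14 mm tall, 48 mm tall overall, 20 to 42 g. Origin: centre of the underside, z up the axis
- mat: fixed pale blue mat on the dark charcoal bench, 110 x 340 mm and 4 mm thick; the two pads lie on its long centre line, each 120 mm from its middle. Origin: centre of its underside at bench height; y runs along its length, x across it (away from the robot, give or take its yaw of up to 0.28 rad)
- green_pad: fixed flat GREEN disc, 80 mm in diameter and 3 mm thick, on one end of the mat (either end); its top is 7 mm above the bench. Origin: centre of its underside, 4 mm above the bench
- orange_pad: fixed flat ORANGE disc, 80 mm in diameter and 3 mm thick, on the other end of the mat; its top is 7 mm above the bench. Origin: centre of its underside, 4 mm above the bench
- red_cup: bystander, leave alone: loose closed specimen cup, round and standing upright: frosted off-white body 48 mm across at the foot, RED screw lid 60 mm in diameter and 13 mm tall, flat on top; 66 mm tall overall, 65 to 125 g. Origin: centre of the underside, z up the axis
- amber_jar: bystander, leave alone: loose round amber glass jar with a white label and a light grey cap, 48 mm in diameter, 78 mm tall. Origin: centre of the underside
- timer: bystander, leave alone: loose white bench timer lying flat, 60 x 60 x 22 mm, with a grey-green display. Origin: centre of the underside
Things that resemble listed ones, but are neither listed nor needed, are in the scene too. Leave any turquoise look-alike of the strip_bottle alone.

How it is judged:
At the end, for the whole second after the job is handed in: Bottle and yellow-lidded cup rest within 15 mm of the centres of the green and orange pads, white-lidded cup within 15 mm (along, across) of the mat's middle, vial on its lid within 12 mm of centre; all upright (0.1 rad), at rest; red-lidded cup, jar, timer moved under 20 mm (horizontal distance between strip_bottle and green_pad below 0.015 m and z of strip_bottle in the frame of green_pad between 0 and 0.007 m and horizontal distance between yellow_cup and orange_pad below 0.015 m and z of yellow_cup in the frame of orange_pad between 0 and 0.007 m and x of white_cup in the frame of mat between -0.015 and 0.015 m and y of white_cup in the frame of mat between -0.015 and 0.015 m and height (world z) of white_cup below 0.008 m and horizontal distance between control_vial and white_cup below 0.012 m and z of control_vial in the frame of white_cup between 0.062 and 0.07 m and angle between each of yellow_cup, white_cup, strip_bottle, control_vial's own z axis and vertical below 0.1 rad and linear speed of each of yellow_cup, white_cup, strip_bottle, control_vial below 0.02 m/s and distance of each of red_cup, amber_jar, timer from where it was at the start of the episode below 0.02 m); the robot touches nothing.
It fails at once if a cup, the strip bottle or the vial is tipped (more than 0.5 rad) (angle between any of yellow_cup, white_cup, strip_bottle, control_vial's own z axis and vertical above 0.5 rad).
It fails at once if the red-lidded cup, the amber jar or the timer is moved (by more than 20 mm) or tipped (distance of any of red_cup, amber_jar, timer from where it was at the start of the episode above 0.02 m or angle between any of red_cup, amber_jar, timer's own z axis and vertical above 0.5 rad).
It also fails if it takes over 102 s, if anything falls off the work surface, if the arm or the gripper's body presses on something with over 40 N, if the wrist force passes 120 N, or if a joint passes its speed limit or range.

## Working session

There is one attempt and no reset: what is moved stays moved. The work goes in short steps, Python scripts to look and compute and a tool call to move; the robot and the scene stay as the last step left them, time stands still between calls to the robot, and variables do not carry over. Pictures are saved under pics/ and viewed, and the job is handed in when it is done.

Besides the shell and the picture viewer there is one more tool, called after ">>>" in YAML: its name, and indented under it one key for each argument. jog_arm: Moves the arm, as the interface text tells. Its arguments: {"type":"object","properties":{"commands":{"type":"array","items":{"type":"array","items":{"type":"number"}}},"gripper":{"type":"number"},"newtons":{"type":"number"}},"required":["commands"]}

```bash
ls; mkdir -p pics
python3 - <<'E'
from workcell import observe, grab_frame, camera_info, bot, nets
import cv2
print(observe()); print(bot.tip_extent)
for n in ("side","top"):
    im=grab_frame(n); cv2.imwrite(f"pics/{n}0.png",im[:,:,::-1]); print(n,camera_info(n))
E
```

```text
pics
{'clock': 0.0, 'qpos': array([-1.26319936,  0.5220336 , -0.03636068,  1.59999741,  0.02122706,
        1.02108605, -0.11280597]), 'qd': array([-0.00159604, -0.00126272,  0.00041812,  0.00085698,  0.00076551,
       -0.00046249,  0.0012006 ]), 'joint_efforts': array([ 2.66992163e-05, -9.27098250e+01,  1.98014461e+00, -3.69925725e+01,
        1.79141562e-02,  8.20220739e-03, -4.70246800e-05]), 'position': array([0.23045007, 0.58061898, 0.24171694]), 'tool_rot': array([-1.49421629,  1.56965786, -1.87198638]), 'force': array([-1.20728897,  0.38986156, -0.18164208]), 'moment': array([ 0.04029517,  0.02694149, -0.04532788]), 'grip_width': 0.08545233473173397}
0.011
side {'fov_y': 45.00670079289, 'cx': 308.8865517427424, 'cy': 237.61354537881667, 'distortion': array([-0.08643817,  0.        ,  0.        ,  0.        ,  0.        ]), 'R': array([[ 0.9712058 , -0.23744699, -0.01944787],
       [-0.15058072, -0.54854325, -0.82245106],
       [ 0.18462053,  0.80169772, -0.56850332]]), 't': array([-0.50121399,  0.10733521,  1.16744888])}
top {'fov_y': 51.98063436967858, 'cx': 323.74402625406674, 'cy': 239.31372800667714, 'distortion': array([-0.00179434,  0.        ,  0.        ,  0.        ,  0.        ]), 'R': array([[-0.00854686, -0.9999523 ,  0.00472684],
       [-0.9909052 ,  0.00783453, -0.13433355],
       [ 0.13429011, -0.00583198, -0.9909249 ]]), 't': array([0.00142791, 0.52320026, 0.88443093])}
```

View pics/top0.png

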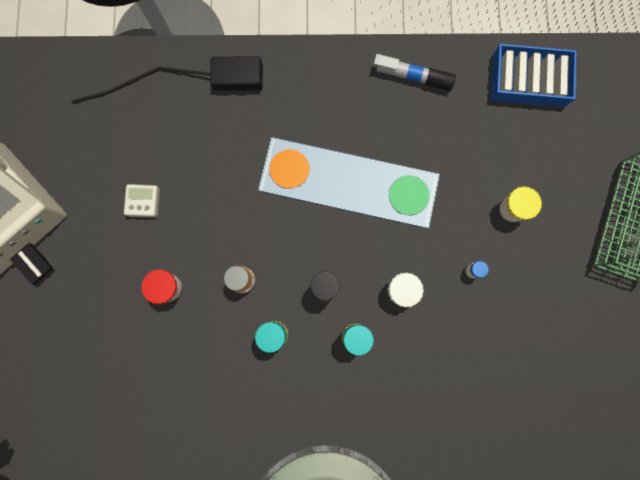

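View pics/side0.png

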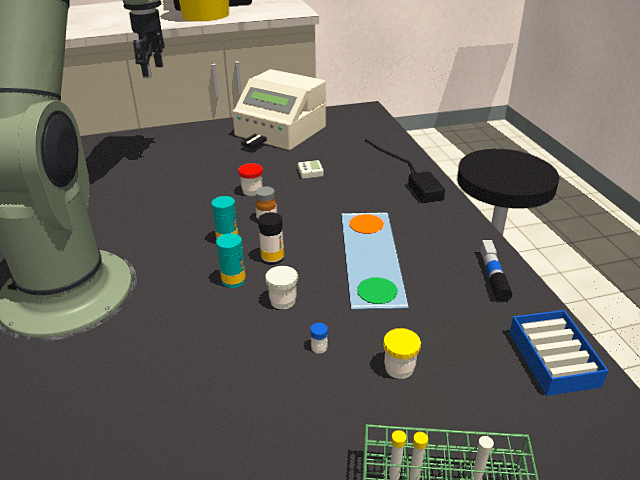

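```bash
cat > h.py <<'E'
import numpy as np, cv2
from scipy.optimize import fsolve
from workcell import observe, grab_frame, camera_info, bot, nets
CI={n:camera_info(n) for n in("side","top")}
def K(n):
    c=CI[n]; f=240/np.tan(np.radians(c["fov_y"]/2)); return np.array([[f,0,c["cx"]],[0,f,c["cy"]],[0,0,1]])
def proj(n,P):
    c=CI[n]; return cv2.projectPoints(np.asarray(P,float).reshape(-1,1,3),cv2.Rodrigues(c["R"])[0],c["t"],K(n),c["distortion"])[0][:,0]
def ray(n,px,z):
    c=CI[n]; u=cv2.undistortPoints(np.array(px,float).reshape(-1,1,2),K(n),c["distortion"])[:,0]
    d=np.c_[u,np.ones(len(u))]@c["R"]; o=-c["R"].T@c["t"]
    return o+d*((z-o[2])/d[:,2])[:,None]
A=np.linspace(0,2*np.pi,60)
def cyl(n,x,y,parts):
    # parts: list of (r,z)
    P=np.concatenate([np.c_[x+r*np.cos(A),y+r*np.sin(A),0*A+z] for r,z in parts])
    return cv2.convexHull(proj(n,P).astype(np.float32))
def cen(h):
    m=cv2.moments(h); return np.array([m["m10"],m["m01"]])/m["m00"],m["m00"]
def locate(n,c,parts,x0=(.5,0)):
    g=ray(n,[c],np.mean([p[1] for p in parts]))[0,:2]
    return fsolve(lambda q:cen(cyl(n,q[0],q[1],parts))[0]-c,g)
def maskcen(m):
    m=m.astype(np.uint8); k,l,s,ct=cv2.connectedComponentsWithStats(m); i=1+np.argmax(s[1:,4]); return ct[i],s[i,4]
HUE={"yellow":(22,35),"orange":(5,17),"green":(50,75),"blue":(105,118)}
def hue(im,name,box=None,smin=140,vmin=60):
    h=cv2.cvtColor(im,cv2.COLOR_RGB2HSV); a,b=HUE[name]
    m=(h[...,0]>=a)&(h[...,0]<=b)&(h[...,1]>=smin)&(h[...,2]>=vmin)
    if box is not None:
        k=np.zeros_like(m); l,t,r,bt=[int(v) for v in box]; k[t:bt,l:r]=1; m&=k>0
    return m
CUP=[(.024,0),(.027,.053),(.030,.053),(.030,.066)]; BOT=[(.025,0),(.025,.102)]; VIAL=[(.014,0),(.015,.034),(.015,.048)]; JAR=[(.024,0),(.024,.078)]
E
python3 - <<'E'
from h import *
S={"yellow_cup":CUP,"white_cup":CUP,"red_cup":CUP,"strip_bottle":BOT,"control_vial":VIAL,"amber_jar":JAR}
for n in("top","side"):
    im=grab_frame(n)
    for nm,p in S.items():
        for r in nets.silhouettes(n,nm)[:4]:
            c,a=maskcen(r["mask"]); q=locate(n,c,p); print(n,nm,round(r["p"],2),np.round(r["rect"]),np.round(c,1),a,round(cen(cyl(n,*q,p))[1]),np.round(q,4))
    for nm in("mat","green_pad","orange_pad"):
        for r in nets.silhouettes(n,nm)[:2]:
            c,a=maskcen(r["mask"]); print(n,nm,round(r["p"],2),np.round(c,1),np.round(ray(n,[c],.004 if nm=="mat" else .007)[0],4))
    # colours
    for nm,box,parts in(("yellow",(500,180,550,225) if n=="top" else (375,325,425,375),[(.03,.053),(.03,.066)]),("blue",(468,255,492,285) if n=="top" else (305,320,330,340),[(.015,.034),(.015,.048)]),
       ("green",(380,170,435,220) if n=="top" else (350,270,405,308),[(.04,.004),(.04,.007)]),("orange",(265,145,315,192) if n=="top" else (340,210,390,238),[(.04,.004),(.04,.007)])):
        c,a=maskcen(hue(im,nm,box)); q=locate(n,c,parts); print(n,"col",nm,np.round(c,1),a,round(cen(cyl(n,*q,parts))[1]),np.round(q,4))
print(observe()["clock"])
E
```

```text
top yellow_cup 0.78 [502. 188. 540. 221.] [520.6 204.7] 1088 1117 [ 0.5843 -0.3711]
top yellow_cup 0.45 [261. 139. 438. 231.] [348.4 182.6] 7137 920 [ 0.6295 -0.0502]
top white_cup 0.83 [390. 273. 425. 308.] [405.4 289.9] 898 929 [ 0.4273 -0.1485]
top white_cup 0.57 [466. 262. 489. 280.] [476.4 269.7] 302 1043 [ 0.4631 -0.2809]
top red_cup 0.91 [142. 270. 182. 306.] [160.4 286.4] 1090 1070 [0.4375 0.2938]
top strip_bottle 0.74 [254. 322. 288. 353.] [270.6 336.3] 780 824 [0.3481 0.0917]
top strip_bottle 0.64 [310. 273. 342. 300.] [324.4 285.6] 684 684 [ 0.4365 -0.0032]
top strip_bottle 0.57 [343. 323. 374. 354.] [357.  339.1] 756 791 [ 0.3421 -0.0591]
top control_vial 0.5 [465. 264. 489. 283.] [476.9 269.8] 319 317 [ 0.4643 -0.2887]
top amber_jar 0.6 [224. 266. 253. 295.] [239.1 279.3] 648 734 [0.4493 0.1519]
top amber_jar 0.55 [140. 270. 180. 304.] [160.6 286.5] 1053 908 [0.4375 0.2951]
top mat 0.84 [349.  182.4] [ 0.6399 -0.0536  0.004 ]
top green_pad 0.55 [408.2 194.8] [ 0.6133 -0.1686  0.007 ]
top orange_pad 0.69 [288.6 168.2] [0.6686 0.0648 0.007 ]
top col yellow [523.8 202.9] 901 921 [ 0.5847 -0.3713]
top col blue [473.9 271.8] 29 247 [ 0.4598 -0.2789]h.py:22: RuntimeWarning: The iteration is not making good progress, as measured by the 
 improvement from the last ten iterations.
  return fsolve(lambda q:cen(cyl(n,q[0],q[1],parts))[0]-c,g)
Traceback (most recent call last):
  File "h.py", line 24, in maskcen
    m=m.astype(np.uint8); k,l,s,ct=cv2.connectedComponentsWithStats(m); i=1+np.argmax(s[1:,4]); return ct[i],s[i,4]
                                                                            ~~~~~~~~~^^^^^^^^^
ValueError: attempt to get argmax of an empty sequence
```

```bash
sed -i 's/"green":(50,75),"blue":(105,118)/"green":(60,85),"blue":(100,125)/' h.py
python3 - <<'E'
from h import *
for n,P in (("top",[(480,269),(409,195),(289,169),(523,203)]),("side",[(319,330),(378,291),(366,223),(402,345)])):
    h=cv2.cvtColor(cv2.imread(f"pics/{n}0.png"),cv2.COLOR_BGR2HSV)
    print(n,[h[y,x].tolist() for x,y in P])
S={"yellow_cup":CUP,"white_cup":CUP,"strip_bottle":BOT,"control_vial":VIAL,"amber_jar":JAR}
n="side"; im=grab_frame("side")
for nm,p in S.items():
        for r in nets.silhouettes(n,nm)[:4]:
            c,a=maskcen(r["mask"]); q=locate(n,c,p); print(n,nm,round(r["p"],2),np.round(r["rect"]),np.round(c,1),a,round(cen(cyl(n,*q,p))[1]),np.round(q,4))
for n in("top","side"):
    im=cv2.imread(f"pics/{n}0.png")[:,:,::-1].copy()
    for nm,box,parts in(("yellow",(500,180,550,225) if n=="top" else (375,325,425,375),[(.03,.053),(.03,.066)]),("blue",(468,255,492,285) if n=="top" else (305,320,330,340),[(.015,.034),(.015,.048)]),
       ("green",(380,170,435,220) if n=="top" else (350,270,405,308),[(.04,.004),(.04,.007)]),("orange",(265,145,315,192) if n=="top" else (340,210,390,238),[(.04,.004),(.04,.007)])):
      try:
        c,a=maskcen(hue(im,nm,box)); q=locate(n,c,parts); print(n,"col",nm,np.round(c,1),a,round(cen(cyl(n,*q,parts))[1]),np.round(q,4))
      except Exception as e: print(nm,e)
E
```

```text
top [[106, 133, 221], [66, 108, 215], [16, 183, 245], [29, 153, 244]]
side [[108, 216, 228], [69, 210, 200], [16, 255, 253], [29, 255, 254]]
side yellow_cup 0.59 [380. 327. 422. 379.] [400.7 352.5] 1484 1552 [ 0.5832 -0.37  ]
side white_cup 0.89 [260. 262. 299. 311.] [281.2 286.7] 1151 1175 [ 0.4261 -0.1486]
side white_cup 0.57 [239. 162. 267. 193.] [250.5 177.3] 535 671 [0.4376 0.3002]
side white_cup 0.18 [357. 273. 397. 302.] [376.9 290.1] 805 1207 [ 0.5986 -0.2058]
side strip_bottle 0.9 [217. 234. 246. 289.] [230.9 260. ] 1233 1330 [ 0.3426 -0.0584]
side strip_bottle 0.81 [213. 192. 238. 236.] [224.4 214.6] 790 1077 [0.3506 0.1154]
side strip_bottle 0.57 [256. 212. 281. 264.] [270.1 237.4] 1178 1203 [ 0.433  -0.0007]
side strip_bottle 0.17 [297. 160. 323. 179.] [309.6 168.9] 377 848 [0.586  0.2744]
side control_vial 0.82 [312. 323. 330. 353.] [318.4 337.7] 476 486 [ 0.4634 -0.2876]
side amber_jar 0.79 [251. 187. 276. 218.] [264.7 200.7] 484 745 [0.4516 0.1715]
side amber_jar 0.62 [262. 264. 296. 313.] [281.2 286.2] 1128 1114 [ 0.4259 -0.1497]
top col yellow [523.8 202.9] 902 921 [ 0.5847 -0.3713]
top col blue [473.2 271.3] 26 246 [ 0.4608 -0.2777]
green attempt to get argmax of an empty sequence
top col orange [289.  168.5] 1175 1278 [0.6684 0.0641]
side col yellow [401.6 343.3] 933 960 [ 0.5836 -0.3689]
side col blue [318.5 330.7] 245 267 [ 0.464  -0.2865]
side col green [376.8 290.2] 820 875 [ 0.613  -0.1689]
side col orange [366.1 223.5] 515 552 [0.6682 0.0647]
```

```bash
cat >> h.py <<'E'
from scipy.spatial.transform import Rotation as Ro
T=dict(yellow=(.584,-.370),white=(.4268,-.1486),bottle=(.435,-.002),vial=(.4638,-.2875),green=(.6133,-.1687),orange=(.6684,.0645),mid=(.6409,-.0521))
def to(x,y,z):
    s=observe(); R=Ro.from_euler("xyz",s["tool_rot"]); M=R.as_matrix()
    X=M[:,0]; turn=np.cross(M.T@X,M.T@np.array([0,0,-1.]))
    d=1000*M.T@(np.array([x,y,z])-s["position"])
    print("t",round(s["clock"],2),"pos",np.round(s["position"],4),"tooly",np.round(M[:,1],3),"F",np.round(s["force"],1),"w",round(s["grip_width"],4),"\n need mm",np.round(d,1),"turn",np.round(turn,3), "q",np.round(s["qpos"],2))
E
python3 -c "
from h import *
to(.584,-.37,.16)"
```

```text
t 0.9 pos [0.2305 0.5809 0.2423] tooly [ 0.369  0.929 -0.   ] F [-0.6 -0.1  0.1] w 0.0855 
 need mm [  82.3 -753.4  679.3] turn [-0. -0.  0.] q [-1.26  0.52 -0.04  1.6   0.02  1.02 -0.11]
```

>>> jog_arm:
  commands:
    - [2,-35,31,0,0,0]
    - [2,-35,31,0,0,0]
    - [2,-35,31,0,0,0]
    - [2,-35,31,0,0,0]
    - [2,-35,31,0,0,0]
    - [2,-35,31,0,0,0]
    - [2,-35,31,0,0,0]
    - [2,-35,31,0,0,0]
    - [2,-35,31,0,0,0]
    - [2,-35,31,0,0,0]
    - [2,-35,31,0,0,0]
    - [2,-35,31,0,0,0]
  gripper: 0
  newtons: 30

```text
clock: 2.1
position: [0.4259, 0.0395, 0.217]
tool_rot: [1.348, 1.563, 0.98]
force: [1.4, 1.1, 0.8]
grip_width: 0.0851
```

```bash
python3 -c "
from h import *
to(.584,-.37,.16)"
```

```text
t 2.1 pos [0.4259 0.0395 0.217 ] tooly [0.36  0.933 0.007] F [1.4 1.1 0.8] w 0.0851 
 need mm [  55.2 -325.6  294.8] turn [ 0.     0.002 -0.007] q [-0.37  0.25  0.17  2.13 -0.07  0.77  1.05]
```

Tracks about full rate. Continue.

>>> jog_arm:
  commands:
    - [5,-33,29,0,0,-0.007]
    - [5,-33,29,0,0,0]
    - [5,-33,29,0,0,0]
    - [5,-33,29,0,0,0]
    - [5,-33,29,0,0,0]
    - [5,-33,29,0,0,0]
    - [5,-33,29,0,0,0]
    - [5,-33,29,0,0,0]
    - [5,-33,29,0,0,0]
    - [5,-28,29,0,0,0]
    - [0,0,0,0,0,0]
    - [0,0,0,0,0,0]

```text
clock: 3.3
position: [0.5837, -0.3929, 0.1651]
tool_rot: [0.09, 1.566, -0.283]
force: [0.4, 0.4, -0.8]
grip_width: 0.0856
```

```bash
python3 -c "
from h import *
to(.584,-.37,.1)"
```

```text
t 3.3 pos [ 0.5837 -0.3929  0.1651] tooly [0.364 0.931 0.   ] F [ 0.4  0.4 -0.8] w 0.0856 
 need mm [65.  21.5 -8.4] turn [ 0.     0.005 -0.   ] q [ 0.37  0.74  0.23  1.45 -0.19  0.97  1.85]
```

>>> jog_arm:
  commands:
    - [15,11,-4,0,0.005,0]
    - [20,9,-4,0,0,0]
    - [15,1,0,0,0,0]
    - [5,0,0,0,0,0]
    - [0,0,0,0,0,0]

```text
clock: 3.8
position: [0.5842, -0.3633, 0.1065]
tool_rot: [2.072, 1.568, 1.703]
force: [-0.4, 0.1, 0.6]
grip_width: 0.0852
```

```bash
python3 -c "
from h import *
to(.584,-.37,.047)"
```

```text
t 3.8 pos [ 0.5842 -0.3633  0.1065] tooly [0.36  0.933 0.003] F [-0.4  0.1  0.6] w 0.0852 
 need mm [59.4 -6.4  2.3] turn [ 0.    -0.001 -0.003] q [ 0.34  0.78  0.21  1.53 -0.2   0.85  1.83]
```

>>> jog_arm:
  commands:
    - [15,-6,2,0,0,-0.003]
    - [15,0,0,0,0,0]
    - [12,0,0,0,0,0]
    - [0,0,0,0,0,0]
    - [0,0,0,0,0,0]

```text
clock: 4.3
position: [0.584, -0.3709, 0.0615]
tool_rot: [-1.981, 1.57, -2.35]
force: [0.4, -0.6, 0.2]
grip_width: 0.0855
```

```bash
python3 -c "
from h import *
to(.584,-.37,.047)
for n in ('side','top'): cv2.imwrite(f'pics/{n}1.png',grab_frame(n)[:,:,::-1])"
```

```text
t 4.3 pos [ 0.584  -0.3709  0.0615] tooly [ 0.361  0.933 -0.001] F [ 0.4 -0.6  0.2] w 0.0855 
 need mm [14.5  0.8 -0.3] turn [ 0.    -0.     0.001] q [ 0.36  0.85  0.2   1.53 -0.21  0.78  1.84]
```

View pics/side1.png

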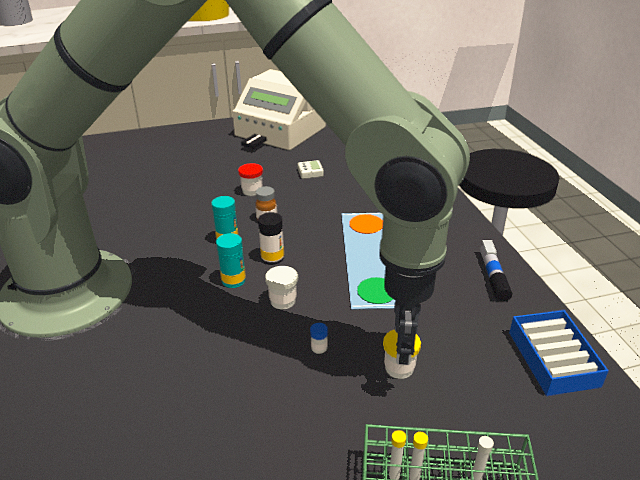

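The side view shows the fingers straddling the yellow lid at about (402,345). I'll lower and close.

>>> jog_arm:
  commands:
    - [10,1,0,0,0,0]
    - [6,0,0,0,0,0]
    - [0,0,0,0,0,0]
    - [0,0,0,0,0,0]

```text
clock: 4.8
position: [0.585, -0.37, 0.0454]
tool_rot: [-0.738, 1.569, -1.107]
force: [1.0, 1.1, -0.5]
grip_width: 0.0853
```

>>> jog_arm:
  commands:
    - [0,0,0,0,0,0]
    - [0,0,0,0,0,0]
    - [0,0,0,0,0,0]
    - [0,0,0,0,0,0]
    - [0,0,0,0,0,0]
    - [0,0,0,0,0,0]
    - [0,0,0,0,0,0]
    - [0,0,0,0,0,0]
  gripper: 255
  newtons: 30

```text
clock: 5.6
position: [0.5852, -0.37, 0.046]
tool_rot: [-0.588, 1.569, -0.957]
force: [0.2, -0.3, -1.4]
grip_width: 0.0592
```

```bash
python3 -c "
from h import *
to(.584,-.37,.047)
for n in ('side','top'): cv2.imwrite(f'pics/{n}2.png',grab_frame(n)[:,:,::-1])"
```

```text
t 5.6 pos [ 0.5852 -0.37    0.046 ] tooly [ 0.36   0.933 -0.001] F [ 0.2 -0.3 -1.4] w 0.0592 
 need mm [-1.  -0.4 -1.1] turn [-0.     0.002  0.001] q [ 0.36  0.87  0.19  1.54 -0.21  0.76  1.84]
```

View pics/side2.png

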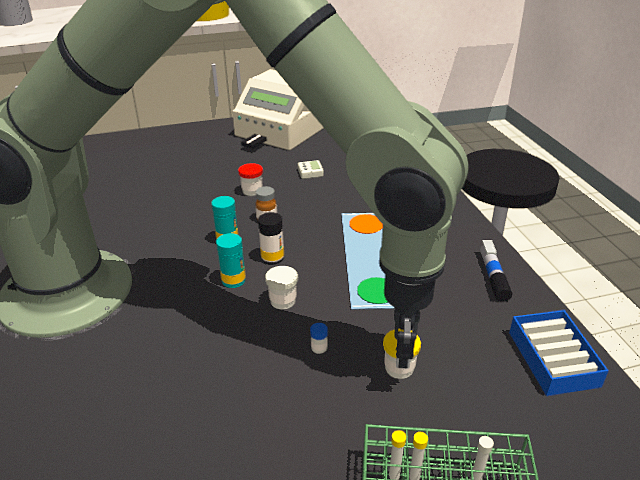

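>>> jog_arm:
  commands:
    - [-8,0,0,0,0,0]
    - [-15,0,0,0,0,0]
    - [-15,0,0,0,0,0]
    - [-8,5,-1,0,0,0]
    - [0,15,-3,0,0,0]
    - [0,25,-5,0,0,0]
    - [0,30,-5,0,0,0]
    - [0,30,-5,0,0,0]
    - [0,30,-5,0,0,0]
    - [0,30,-5,0,0,0]
    - [0,30,-5,0,0,0]
    - [0,30,-5,0,0,0]
    - [0,30,-5,0,0,0]
    - [0,30,-5,0,0,0]
    - [0,20,-4,0,0,0]
    - [0,10,-2,0,0,0]
    - [0,5,0,0,0,0]
    - [0,0,0,0,0,0]

```text
clock: 7.5
position: [0.6494, -0.0218, 0.0973]
tool_rot: [1.026, 1.567, 0.665]
force: [-0.1, -1.5, -0.7]
grip_width: 0.0586
```

```bash
python3 -c "
from h import *
to(.669,.0645,.08)
for n in ('side',): cv2.imwrite(f'pics/{n}3.png',grab_frame(n)[:,:,::-1])"
```

```text
t 7.5 pos [ 0.6494 -0.0218  0.0973] tooly [0.353 0.936 0.003] F [-0.1 -1.5 -0.7] w 0.0586 
 need mm [ 17.5  87.6 -12.2] turn [-0.     0.002 -0.003] q [-0.21  0.75  0.23  1.65 -0.23  0.77  1.34]
```

View pics/side3.png

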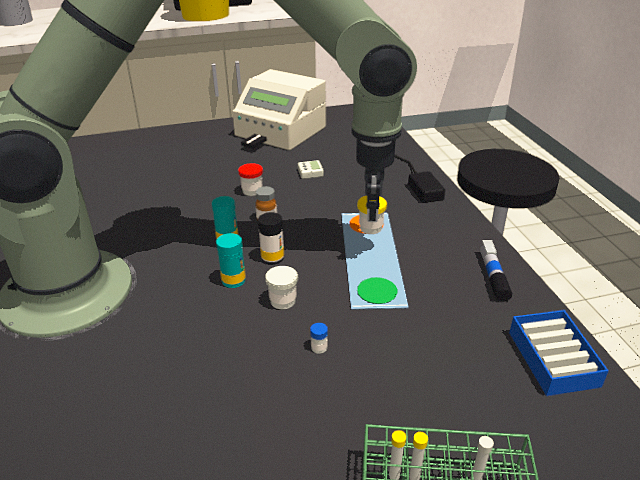

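The cup hangs upright at about (372,218). I'll continue to above the orange pad.

>>> jog_arm:
  commands:
    - [0,15,-2,0,0,-0.003]
    - [0,20,-3,0,0,0]
    - [0,20,-3,0,0,0]
    - [5,15,-2,0,0,0]
    - [8,8,-2,0,0,0]
    - [5,3,0,0,0,0]
    - [0,0,0,0,0,0]
    - [0,0,0,0,0,0]

```text
clock: 8.35
position: [0.6676, 0.06, 0.0768]
tool_rot: [-0.927, 1.568, -1.293]
force: [-0.1, -0.9, -0.5]
grip_width: 0.0588
```

```bash
python3 -c "
from h import *
to(.669,.0645,.0535)"
```

```text
t 8.35 pos [0.6676 0.06   0.0768] tooly [ 0.358  0.934 -0.002] F [-0.1 -0.9 -0.5] w 0.0588 
 need mm [23.2  4.8 -0.4] turn [0.    0.002 0.002] q [-0.33  0.8   0.24  1.59 -0.24  0.77  1.22]
```

>>> jog_arm:
  commands:
    - [6,4,0,0,0,0]
    - [8,1,0,0,0,0]
    - [4,0,0,0,0,0]
    - [0,0,0,0,0,0]
    - [0,0,0,0,0,0]

```text
clock: 8.85
position: [0.6695, 0.0624, 0.0572]
tool_rot: [-1.055, 1.567, -1.424]
force: [-0.1, -0.6, -1.7]
grip_width: 0.0592
```

```bash
python3 -c "
from h import *
to(.669,.0645,.0535)"
```

```text
t 8.85 pos [0.6695 0.0624 0.0572] tooly [ 0.36   0.933 -0.003] F [-0.1 -0.6 -1.7] w 0.0592 
 need mm [ 3.7  1.8 -1.2] turn [0.    0.002 0.003] q [-0.33  0.83  0.23  1.59 -0.25  0.74  1.22]
```

>>> jog_arm:
  commands:
    - [2,2,-1,0,0,0]
    - [1,0,0,0,0,0]
    - [0,0,0,0,0,0]

```text
clock: 9.15
position: [0.6694, 0.0647, 0.0543]
tool_rot: [-0.887, 1.567, -1.256]
force: [0.9, -0.3, -0.9]
grip_width: 0.0591
```

```bash
python3 -c "
from h import *
to(.669,.0645,.0535)
for n in ('side',): cv2.imwrite(f'pics/{n}4.png',cv2.resize(grab_frame(n)[150:300,280:480,::-1],None,fx=4,fy=4))"
```

```text
t 9.15 pos [0.6694 0.0647 0.0543] tooly [ 0.361  0.933 -0.003] F [ 0.9 -0.3 -0.9] w 0.0591 
 need mm [ 0.8 -0.4 -0.3] turn [0.    0.002 0.003] q [-0.33  0.84  0.23  1.59 -0.25  0.74  1.21]
```

View pics/side4.png

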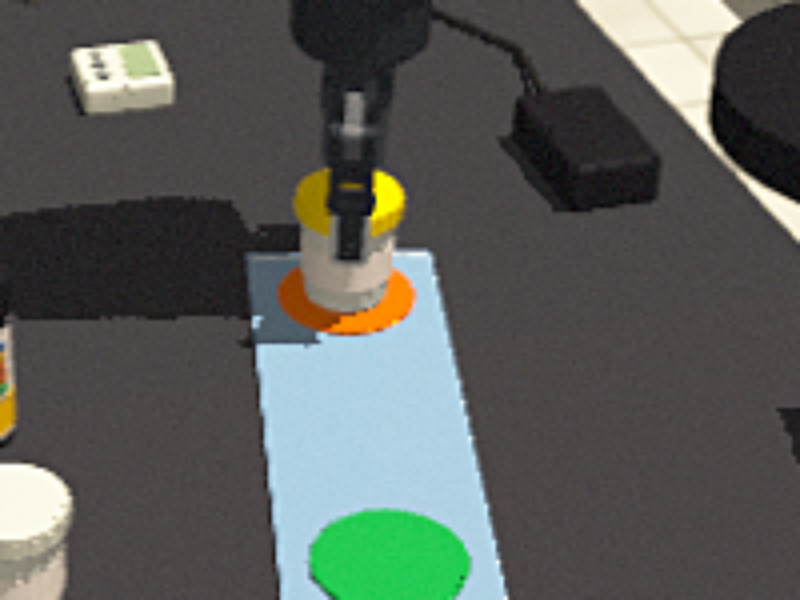

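The yellow cup sits centred over the orange pad, at crop (347,290). I'll lower it the last millimetre and release.

>>> jog_arm:
  commands:
    - [1,0,0,0,0,0]
    - [1,0,0,0,0,0]
    - [0,0,0,0,0,0]

```text
clock: 9.5
position: [0.6699, 0.0648, 0.053]
tool_rot: [-0.579, 1.567, -0.948]
force: [-0.2, 0.6, -1.4]
grip_width: 0.0588
```

>>> jog_arm:
  commands:
    - [0,0,0,0,0,0]
    - [0,0,0,0,0,0]
    - [0,0,0,0,0,0]
    - [0,0,0,0,0,0]
    - [0,0,0,0,0,0]
    - [0,0,0,0,0,0]
  gripper: 0

```text
clock: 10.1
position: [0.67, 0.0648, 0.0529]
tool_rot: [-0.512, 1.567, -0.881]
force: [-0.5, 0.3, 0.2]
grip_width: 0.0856
```

>>> jog_arm:
  commands:
    - [-10,0,0,0,0,0]
    - [-25,0,0,0,0,0]
    - [-30,0,0,0,0,0]
    - [-20,0,0,0,0,0]
    - [-5,0,0,0,0,0]
    - [0,0,0,0,0,0]

```text
clock: 10.7
position: [0.6696, 0.0648, 0.1485]
tool_rot: [-0.517, 1.567, -0.887]
force: [-0.3, 0.3, -1.1]
grip_width: 0.0853
```

```bash
python3 -c "
from h import *
to(.435,-.002,.16)
im=grab_frame('side'); cv2.imwrite('pics/side5.png',im[:,:,::-1])
c,a=maskcen(hue(im,'yellow',(340,180,400,220))); print(c,a,locate('side',c,[(.03,.06),(.03,.073)]))
"
```

```text
t 10.7 pos [0.6696 0.0648 0.1485] tooly [ 0.361  0.933 -0.002] F [-0.3  0.3 -1.1] w 0.0853 
 need mm [ -11.9 -147.  -194.6] turn [-0.     0.003  0.002] q [-0.35  0.72  0.27  1.56 -0.22  0.9   1.19]
[367.05392157 200.57352941] 408 [0.66847642 0.06537626]
```

View pics/side5.png

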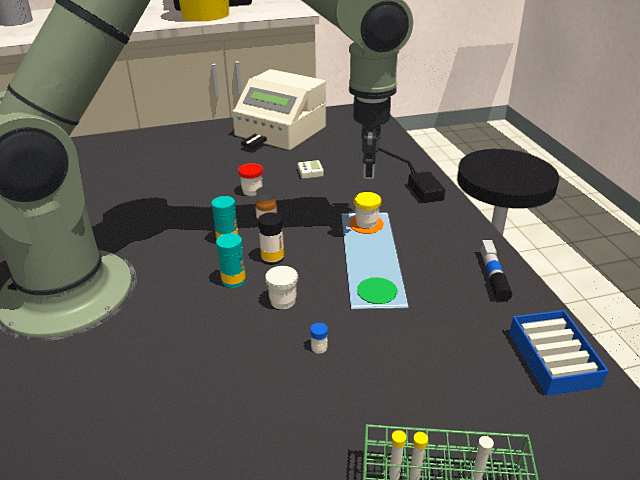

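Yellow stands at (0.6685, 0.0654), within 1 mm of the pad centre. The bottle is next.

>>> jog_arm:
  commands:
    - [-4,-15,-20,0,0,0]
    - [-4,-25,-33,0,0,0]
    - [-2,-25,-33,0,0,0]
    - [0,-25,-33,0,0,0]
    - [0,-22,-30,0,0,0]
    - [0,-15,-20,0,0,0]
    - [0,-7,-9,0,0,0]
    - [0,0,0,0,0,0]
    - [0,0,0,0,0,0]

```text
clock: 11.65
position: [0.4421, 0.0017, 0.1505]
tool_rot: [-2.242, 1.56, -2.61]
force: [1.0, 0.6, -0.2]
grip_width: 0.0852
```

```bash
python3 -c "
from h import *
to(.435,-.002,.12)
"
```

```text
t 11.65 pos [0.4421 0.0017 0.1505] tooly [ 0.36   0.933 -0.009] F [ 1.   0.6 -0.2] w 0.0852 
 need mm [30.5 -5.7 -5.1] turn [-0.    -0.007  0.009] q [-0.36  0.4   0.28  2.15 -0.18  0.62  1.25]
```

>>> jog_arm:
  commands:
    - [10,-5,-4,0,-0.007,0.009]
    - [12,-1,-1,0,0,0]
    - [5,0,0,0,0,0]
    - [0,0,0,0,0,0]
    - [0,0,0,0,0,0]

```text
clock: 12.15
position: [0.4382, -0.0012, 0.1216]
tool_rot: [0.189, 1.57, -0.177]
force: [0.1, 0.6, -0.2]
grip_width: 0.0854
```

```bash
python3 -c "
from h import *
to(.435,-.002,.062)
im=grab_frame('top'); cv2.imwrite('pics/top6.png',cv2.resize(im[200:350,220:420,::-1],None,fx=4,fy=4))
"
```

```text
t 12.15 pos [ 0.4382 -0.0012  0.1216] tooly [0.358 0.934 0.   ] F [ 0.1  0.6 -0.2] w 0.0854 
 need mm [59.6 -1.9 -2.8] turn [ 0.     0.001 -0.   ] q [-0.33  0.45  0.25  2.19 -0.21  0.53  1.29]
```

View pics/top6.png

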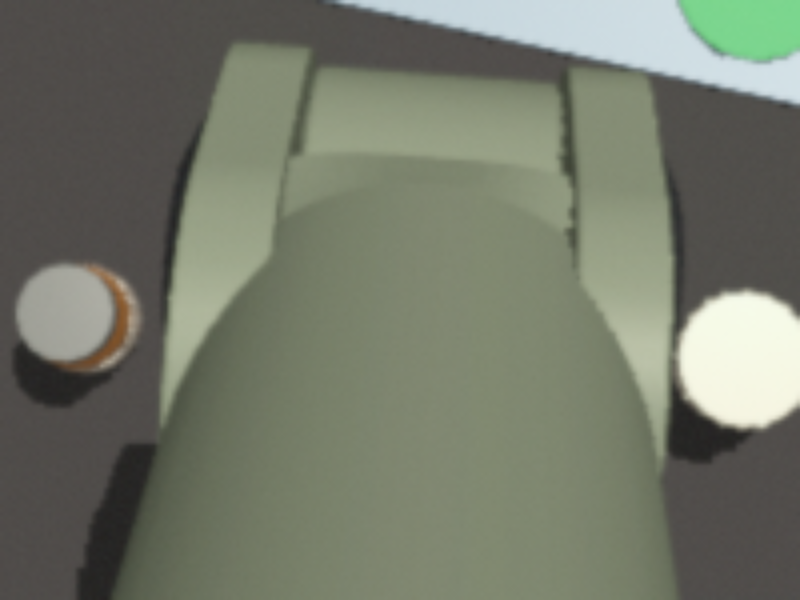

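The arm hides the bottle from above. I'll lower with the jaws open and check in the side view.

>>> jog_arm:
  commands:
    - [12,-2,-3,0,0,0]
    - [15,0,0,0,0,0]
    - [15,0,0,0,0,0]
    - [8,0,0,0,0,0]
    - [0,0,0,0,0,0]
    - [0,0,0,0,0,0]

```text
clock: 12.8
position: [0.4375, -0.0012, 0.0723]
tool_rot: [0.487, 1.565, 0.122]
force: [0.3, -0.4, 0.1]
grip_width: 0.0852
```

```bash
python3 -c "
from h import *
to(.435,-.002,.062)
im=grab_frame('side'); cv2.imwrite('pics/side6.png',cv2.resize(im[150:300,180:380,::-1],None,fx=4,fy=4))
"
```

```text
t 12.8 pos [ 0.4375 -0.0012  0.0723] tooly [0.358 0.934 0.003] F [ 0.3 -0.4  0.1] w 0.0852 
 need mm [10.3 -1.6 -2.1] turn [-0.     0.005 -0.003] q [-0.28  0.54  0.19  2.22 -0.26  0.39  1.33]
```

View pics/side6.png

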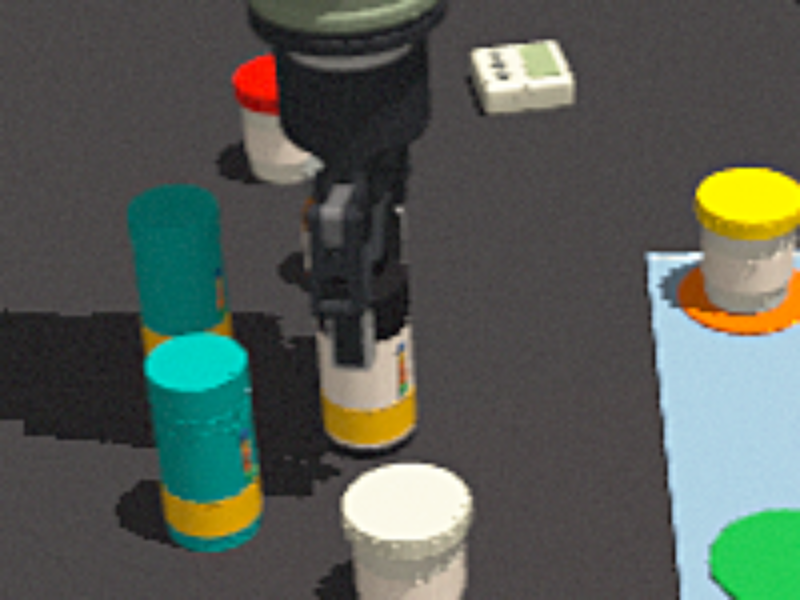

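The jaws straddle the bottle, at crop (365,330). I'll lower 10 mm and close.

>>> jog_arm:
  commands:
    - [6,-1,-2,0,0.004,-0.003]
    - [3,0,0,0,0,0]
    - [0,0,0,0,0,0]
    - [0,0,0,0,0,0]

```text
clock: 13.25
position: [0.4359, -0.0012, 0.0638]
tool_rot: [0.184, 1.568, -0.181]
force: [0.4, 0.8, -0.4]
grip_width: 0.0855
```

>>> jog_arm:
  commands:
    - [0,0,0,0,0,0]
    - [0,0,0,0,0,0]
    - [0,0,0,0,0,0]
    - [0,0,0,0,0,0]
    - [0,0,0,0,0,0]
    - [0,0,0,0,0,0]
    - [0,0,0,0,0,0]
    - [0,0,0,0,0,0]
  gripper: 255
  newtons: 30

```text
clock: 14.05
position: [0.4361, -0.0013, 0.0642]
tool_rot: [0.235, 1.568, -0.13]
force: [-0.3, -0.3, 0.4]
grip_width: 0.049
```

>>> jog_arm:
  commands:
    - [-8,0,0,0,0,0]
    - [-15,0,0,0,0,0]
    - [-10,0,0,0,0,0]
    - [-3,0,0,0,0,0]
    - [0,0,0,0,0,0]

```text
clock: 14.55
position: [0.4358, -0.0013, 0.1027]
tool_rot: [0.264, 1.568, -0.101]
force: [1.0, 0.8, -0.5]
grip_width: 0.0487
```

```bash
python3 -c "
from h import *
to(*T['green'],.10)
im=grab_frame('side'); cv2.imwrite('pics/side7.png',cv2.resize(im[150:300,180:380,::-1],None,fx=4,fy=4))
"
```

```text
t 14.55 pos [ 0.4358 -0.0013  0.1027] tooly [0.358 0.934 0.001] F [ 1.   0.8 -0.5] w 0.0487 
 need mm [  3.2 -92.9 225.6] turn [-0.     0.003 -0.001] q [-0.31  0.48  0.23  2.21 -0.23  0.47  1.31]
```

View pics/side7.png

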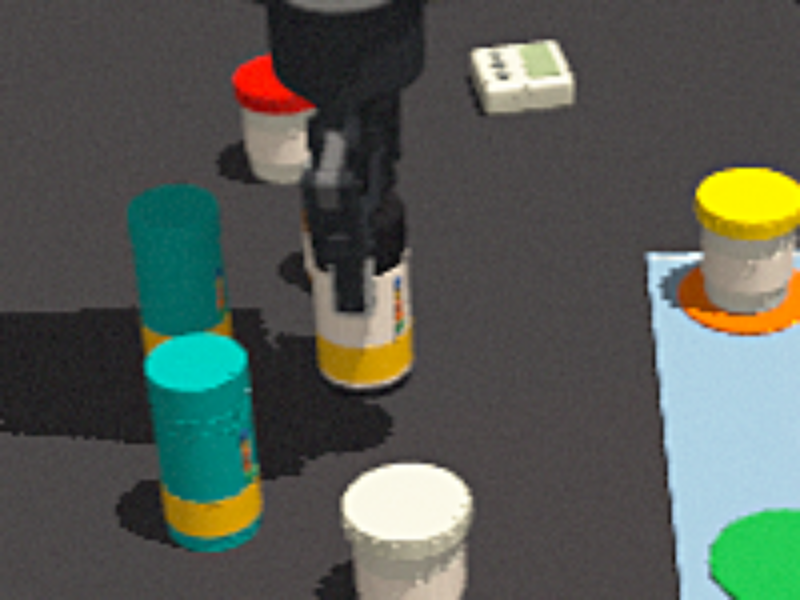

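The bottle is lifted upright. I'll carry it to the green pad.

>>> jog_arm:
  commands:
    - [0,-7,16,0,0,0]
    - [0,-11,27,0,0,0]
    - [0,-12,30,0,0,0]
    - [0,-12,30,0,0,0]
    - [0,-12,30,0,0,0]
    - [0,-12,30,0,0,0]
    - [0,-9,22,0,0,0]
    - [0,-5,13,0,0,0]
    - [0,-2,6,0,0,0]
    - [0,0,0,0,0,0]
    - [0,0,0,0,0,0]

```text
clock: 15.7
position: [0.5995, -0.1551, 0.0955]
tool_rot: [-3.028, 1.564, 2.893]
force: [-0.3, -0.6, -1.4]
grip_width: 0.0493
```

```bash
python3 -c "
from h import *
to(*T['green'],.085)
im=grab_frame('side'); cv2.imwrite('pics/side8.png',cv2.resize(im[180:330,280:480,::-1],None,fx=4,fy=4))
"
```

```text
t 15.7 pos [ 0.5995 -0.1551  0.0955] tooly [ 0.355  0.935 -0.001] F [-0.3 -0.6 -1.4] w 0.0493 
 need mm [10.4 -7.8 17.8] turn [-0.    -0.007  0.001] q [ 0.01  0.71  0.22  1.73 -0.22  0.73  1.55]
```

View pics/side8.png

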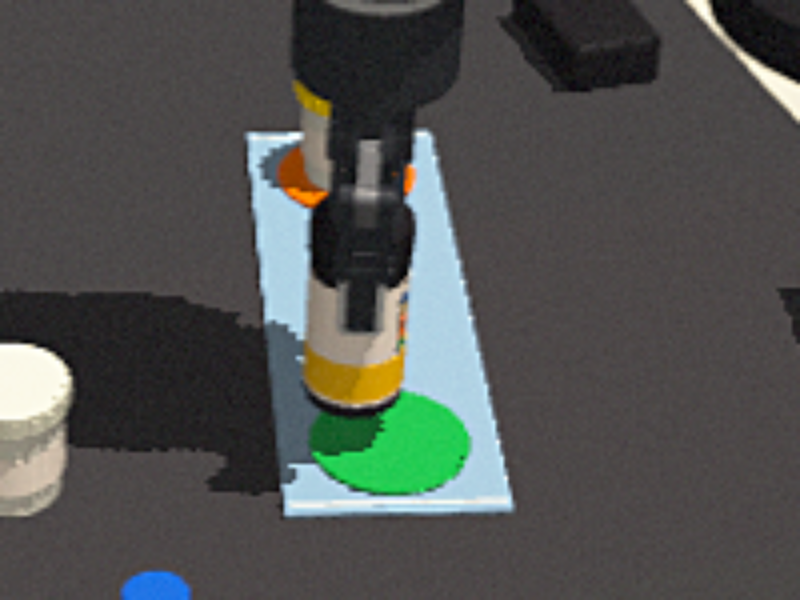

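The bottle hangs upright just short of the pad centre, so I'll finish the approach.

>>> jog_arm:
  commands:
    - [2,-5,10,0,-0.006,0]
    - [4,-3,8,0,0,0]
    - [3,0,1,0,0,0]
    - [0,0,0,0,0,0]
    - [0,0,0,0,0,0]

```text
clock: 16.25
position: [0.6152, -0.169, 0.0857]
tool_rot: [-2.728, 1.57, -3.089]
force: [-0.3, -0.5, -0.5]
grip_width: 0.0494
```

```bash
python3 -c "
from h import *
to(*T['green'],.072)
"
```

```text
t 16.25 pos [ 0.6152 -0.169   0.0857] tooly [ 0.353  0.936 -0.   ] F [-0.3 -0.5 -0.5] w 0.0494 
 need mm [13.7 -0.4 -1.9] turn [ 0.    -0.001  0.   ] q [ 0.03  0.75  0.22  1.68 -0.22  0.74  1.57]
```

>>> jog_arm:
  commands:
    - [5,0,-1,0,0,0]
    - [4,0,0,0,0,0]
    - [2,0,0,0,0,0]
    - [0,0,0,0,0,0]
    - [0,0,0,0,0,0]

```text
clock: 16.75
position: [0.6137, -0.168, 0.0736]
tool_rot: [-3.022, 1.569, 2.9]
force: [-0.2, -0.5, -0.3]
grip_width: 0.0489
```

```bash
python3 -c "
from h import *
to(*T['green'],.0712)
im=grab_frame('side'); cv2.imwrite('pics/side9.png',cv2.resize(im[180:330,280:480,::-1],None,fx=4,fy=4))
"
```

```text
t 16.75 pos [ 0.6137 -0.168   0.0736] tooly [ 0.353  0.936 -0.   ] F [-0.2 -0.5 -0.3] w 0.0489 
 need mm [ 2.4 -0.8 -0.2] turn [-0.    -0.001  0.   ] q [ 0.04  0.76  0.21  1.69 -0.22  0.71  1.57]
```

View pics/side9.png

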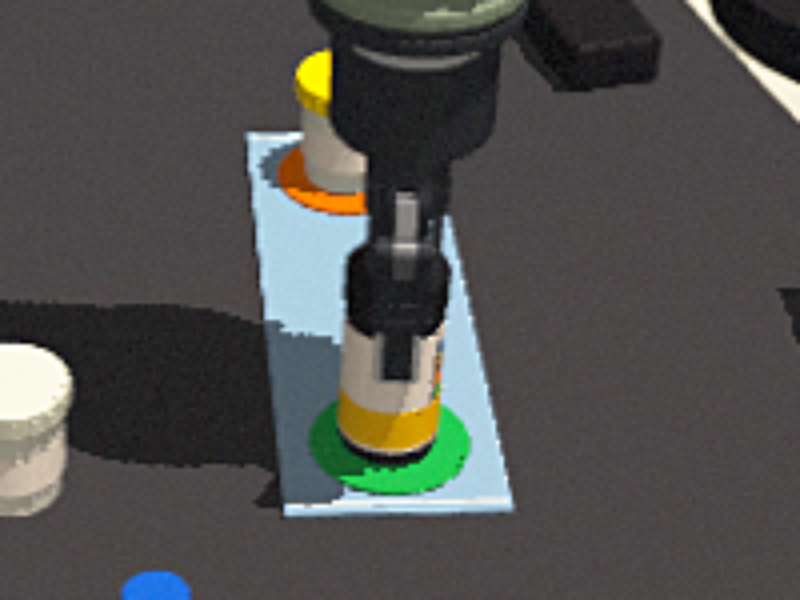

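The bottle is centred on the green pad. I'll lower it the last 2 mm, release, and rise clear of its cap.

>>> jog_arm:
  commands:
    - [2,-1,0,0,0,0]
    - [1,0,0,0,0,0]
    - [0,0,0,0,0,0]

```text
clock: 17.1
position: [0.6139, -0.1694, 0.0713]
tool_rot: [-0.031, 1.571, -0.392]
force: [-1.1, 0.8, -0.2]
grip_width: 0.0489
```

>>> jog_arm:
  commands:
    - [0,0,0,0,0,0]
    - [0,0,0,0,0,0]
    - [0,0,0,0,0,0]
    - [0,0,0,0,0,0]
    - [0,0,0,0,0,0]
    - [0,0,0,0,0,0]
  gripper: 0

```text
clock: 17.7
position: [0.6139, -0.1694, 0.0712]
tool_rot: [-0.009, 1.57, -0.37]
force: [0.2, 0.7, -0.4]
grip_width: 0.0852
```

>>> jog_arm:
  commands:
    - [-10,0,0,0,0,0]
    - [-20,0,0,0,0,0]
    - [-25,0,0,0,0,0]
    - [-20,0,0,0,0,0]
    - [-5,0,0,0,0,0]
    - [0,0,0,0,0,0]

```text
clock: 18.3
position: [0.6137, -0.1695, 0.1565]
tool_rot: [0.004, 1.57, -0.357]
force: [0.7, -0.4, -0.1]
grip_width: 0.0857
```

```bash
python3 -c "
from h import *
to(*T['white'],.12)
im=grab_frame('side'); cv2.imwrite('pics/side10.png',im[:,:,::-1])
for r in nets.silhouettes('side','strip_bottle'):
    if r['p']>.3:
        c,a=maskcen(r['mask']); q=locate('side',c,[(.025,.007),(.025,.109)]); print(r['p'],c,a,cen(cyl('side',*q,[(.025,.007),(.025,.109)]))[1],q)
"
```

```text
t 18.3 pos [ 0.6137 -0.1695  0.1565] tooly [0.353 0.936 0.   ] F [ 0.7 -0.4 -0.1] w 0.0857 
 need mm [  36.4  -46.4 -182.2] turn [ 0.  0. -0.] q [ 0.01  0.65  0.25  1.65 -0.2   0.86  1.55]
0.89 [231.01981051 260.15676141] 1161 1358.239704882959 [ 0.34226932 -0.06835034]
0.83 [377.84218289 267.95427729] 1356 1423.013903503539 [ 0.61268148 -0.16787568]
0.8 [224.38305489 215.22553699] 838 1099.9776584228966 [0.3495796  0.10323009]h.py:22: RuntimeWarning: The iteration is not making good progress, as measured by the 
 improvement from the last ten iterations.
  return fsolve(lambda q:cen(cyl(n,q[0],q[1],parts))[0]-c,g)
```

View pics/side10.png

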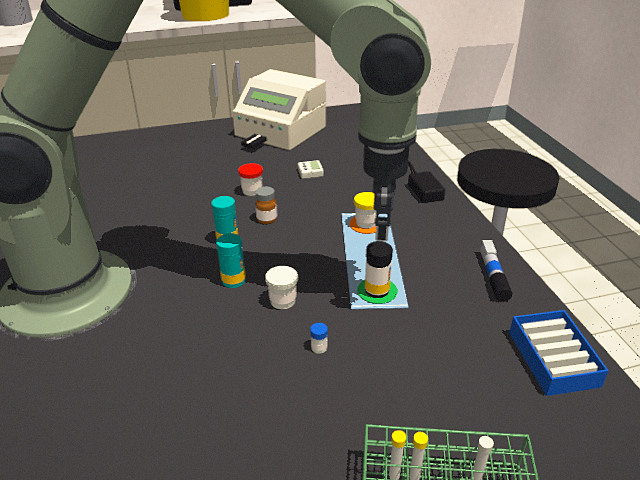

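The bottle stands at (0.6127, -0.168), centred on the green pad. The white cup is next.

>>> jog_arm:
  commands:
    - [0,-5,-20,0,0,0]
    - [0,-8,-32,0,0,0]
    - [0,-9,-35,0,0,0]
    - [5,-9,-32,0,0,0]
    - [10,-6,-22,0,0,0]
    - [10,-4,-12,0,0,0]
    - [3,-1,-5,0,0,0]
    - [0,0,0,0,0,0]
    - [0,0,0,0,0,0]

```text
clock: 19.3
position: [0.4414, -0.1512, 0.1203]
tool_rot: [-2.889, 1.56, 3.035]
force: [0.7, 0.7, 0.7]
grip_width: 0.0852
```

```bash
python3 -c "
from h import *
to(*T['white'],.09)
"
```

```text
t 19.3 pos [ 0.4414 -0.1512  0.1203] tooly [ 0.352  0.936 -0.003] F [0.7 0.7 0.7] w 0.0852 
 need mm [ 30.5  -2.6 -14.2] turn [-0.    -0.011  0.003] q [ 0.03  0.49  0.23  2.11 -0.19  0.57  1.61]
```

>>> jog_arm:
  commands:
    - [8,-2,-8,0,-0.01,0.003]
    - [10,0,-5,0,0,0]
    - [6,0,0,0,0,0]
    - [0,0,0,0,0,0]
    - [0,0,0,0,0,0]

```text
clock: 19.8
position: [0.4327, -0.1488, 0.0964]
tool_rot: [0.193, 1.568, -0.166]
force: [0.2, 0.5, -0.1]
grip_width: 0.0853
```

```bash
python3 -c "
from h import *
to(*T['white'],.046)
im=grab_frame('side'); cv2.imwrite('pics/side11.png',cv2.resize(im[200:350,180:380,::-1],None,fx=4,fy=4))
"
```

```text
t 19.8 pos [ 0.4327 -0.1488  0.0964] tooly [0.351 0.936 0.001] F [ 0.2  0.5 -0.1] w 0.0853 
 need mm [50.4 -1.9 -5.7] turn [ 0.     0.003 -0.001] q [ 0.04  0.51  0.2   2.16 -0.22  0.48  1.63]
```

View pics/side11.png

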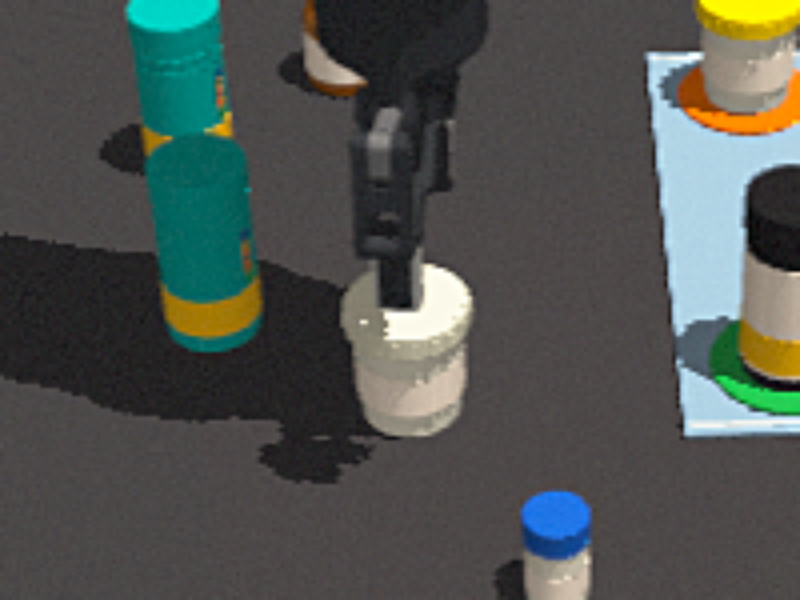

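The gripper is above the white lid, with the turquoise look-alike well clear. I'll lower.

>>> jog_arm:
  commands:
    - [10,-2,-5,0,0.003,0]
    - [12,0,0,0,0,0]
    - [12,0,0,0,0,0]
    - [7,0,0,0,0,0]
    - [0,0,0,0,0,0]
    - [0,0,0,0,0,0]

```text
clock: 20.45
position: [0.4272, -0.1491, 0.0519]
tool_rot: [1.352, 1.57, 0.993]
force: [0.3, -0.7, -0.3]
grip_width: 0.0852
```

```bash
python3 -c "
from h import *
to(*T['white'],.046)
im=grab_frame('side'); cv2.imwrite('pics/side12.png',cv2.resize(im[200:350,180:380,::-1],None,fx=4,fy=4))
"
```

```text
t 20.45 pos [ 0.4272 -0.1491  0.0519] tooly [0.351 0.936 0.001] F [ 0.3 -0.7 -0.3] w 0.0852 
 need mm [ 5.9  0.3 -0.5] turn [ 0.     0.    -0.001] q [ 0.09  0.6   0.16  2.18 -0.25  0.37  1.66]
```

View pics/side12.png

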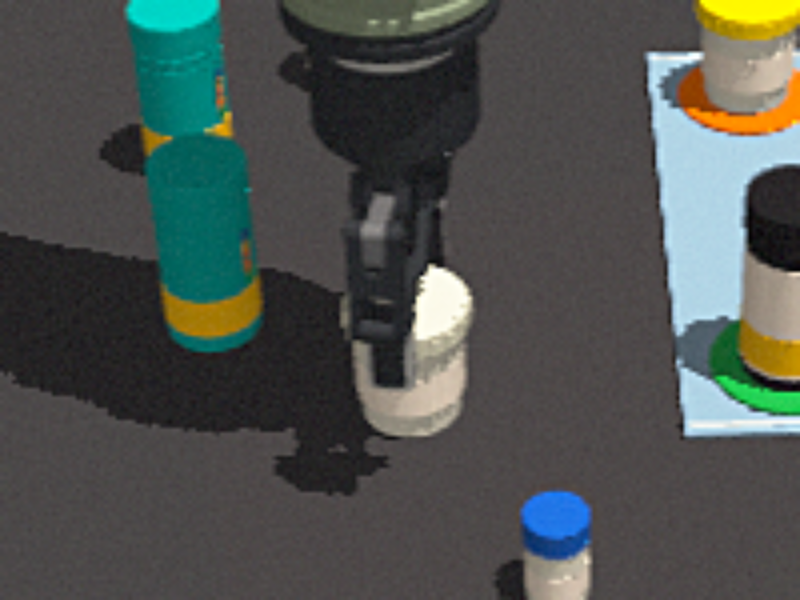

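>>> jog_arm:
  commands:
    - [4,0,0,0,0,0]
    - [1,0,0,0,0,0]
    - [0,0,0,0,0,0]

```text
clock: 20.8
position: [0.4278, -0.1491, 0.0473]
tool_rot: [0.493, 1.569, 0.135]
force: [0.5, 0.4, 0.0]
grip_width: 0.0855
```

>>> jog_arm:
  commands:
    - [0,0,0,0,0,0]
    - [0,0,0,0,0,0]
    - [0,0,0,0,0,0]
    - [0,0,0,0,0,0]
    - [0,0,0,0,0,0]
    - [0,0,0,0,0,0]
    - [0,0,0,0,0,0]
  gripper: 255
  newtons: 30

```text
clock: 21.5
position: [0.4282, -0.1492, 0.0479]
tool_rot: [0.381, 1.568, 0.023]
force: [-0.7, 0.9, -0.4]
grip_width: 0.0592
```

>>> jog_arm:
  commands:
    - [-8,0,0,0,0,0]
    - [-12,0,0,0,0,0]
    - [-8,0,0,0,0,0]
    - [-2,0,0,0,0,0]
    - [0,0,0,0,0,0]

```text
clock: 22.0
position: [0.4283, -0.1492, 0.0813]
tool_rot: [0.349, 1.567, -0.01]
force: [-0.3, -0.3, -0.9]
grip_width: 0.0591
```

```bash
python3 -c "
from h import *
to(*T['mid'],.078)
im=grab_frame('side'); cv2.imwrite('pics/side13.png',cv2.resize(im[200:350,180:380,::-1],None,fx=4,fy=4))
"
```

```text
t 22.0 pos [ 0.4283 -0.1492  0.0813] tooly [0.351 0.936 0.001] F [-0.3 -0.3 -0.9] w 0.0591 
 need mm [  4.2 165.5 165. ] turn [-0.     0.004 -0.001] q [ 0.06  0.54  0.19  2.17 -0.23  0.44  1.64]
```

View pics/side13.png

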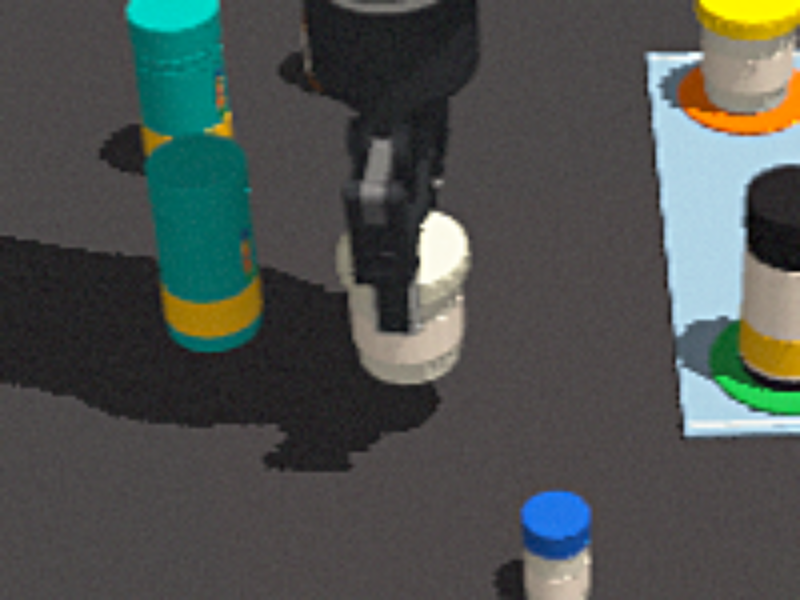

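Gripped and lifted. I'll carry it to the middle of the mat.

>>> jog_arm:
  commands:
    - [0,12,12,0,0,0]
    - [0,20,20,0,0,0]
    - [0,24,24,0,0,0]
    - [0,24,24,0,0,0]
    - [0,24,24,0,0,0]
    - [0,20,20,0,0,0]
    - [0,14,14,0,0,0]
    - [0,8,8,0,0,0]
    - [0,4,4,0,0,0]
    - [0,0,0,0,0,0]
    - [0,0,0,0,0,0]

```text
clock: 23.15
position: [0.6255, -0.0577, 0.0773]
tool_rot: [-2.932, 1.568, 2.991]
force: [-0.5, -0.0, -0.6]
grip_width: 0.0591
```

```bash
python3 -c "
from h import *
to(T['mid'][0]+.001,T['mid'][1],.068)
"
```

```text
t 23.15 pos [ 0.6255 -0.0577  0.0773] tooly [ 0.352  0.936 -0.001] F [-0.5 -0.  -0.6] w 0.0591 
 need mm [ 9.3 11.1 13.4] turn [-0.    -0.003  0.001] q [-0.16  0.75  0.23  1.71 -0.24  0.71  1.41]
```

>>> jog_arm:
  commands:
    - [2,6,7,0,-0.003,0]
    - [3,5,6,0,0,0]
    - [3,0,0,0,0,0]
    - [0,0,0,0,0,0]
    - [0,0,0,0,0,0]

```text
clock: 23.65
position: [0.6418, -0.0528, 0.0685]
tool_rot: [-1.685, 1.57, -2.046]
force: [-0.1, -0.6, -2.2]
grip_width: 0.059
```

```bash
python3 -c "
from h import *
to(T['mid'][0]+.001,T['mid'][1],.0515)
im=grab_frame('side'); cv2.imwrite('pics/side14.png',cv2.resize(im[180:330,280:480,::-1],None,fx=4,fy=4))
"
```

```text
t 23.65 pos [ 0.6418 -0.0528  0.0685] tooly [ 0.354  0.935 -0.001] F [-0.1 -0.6 -2.2] w 0.059 
 need mm [17.   0.7 -0.1] turn [-0.    -0.     0.001] q [-0.16  0.78  0.23  1.67 -0.25  0.72  1.4 ]
```

View pics/side14.png

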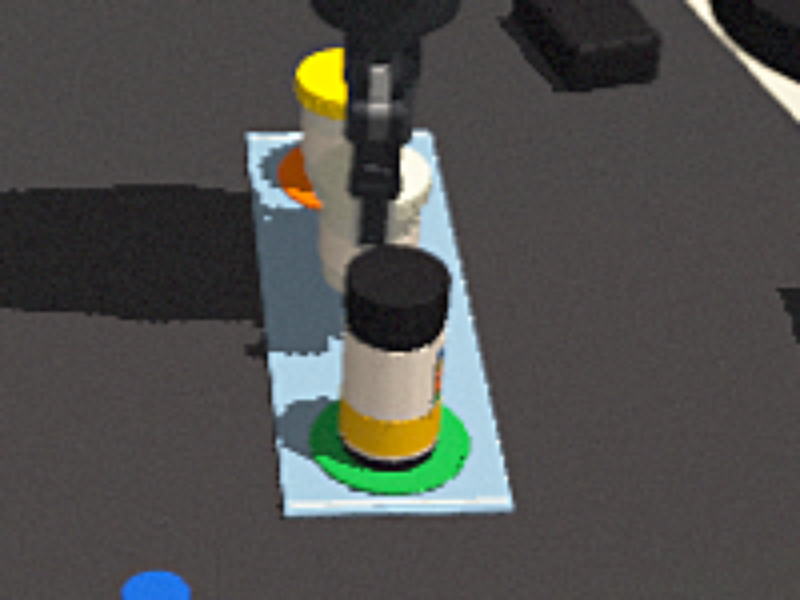

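The cup hangs between the two placed items. I'll lower it onto the bare mat.

>>> jog_arm:
  commands:
    - [6,1,0,0,0,0]
    - [5,0,0,0,0,0]
    - [2,0,0,0,0,0]
    - [0,0,0,0,0,0]
    - [0,0,0,0,0,0]

```text
clock: 24.2
position: [0.6416, -0.052, 0.0543]
tool_rot: [-2.046, 1.569, -2.408]
force: [-1.0, -0.6, -0.5]
grip_width: 0.0588
```

```bash
python3 -c "
from h import *
to(T['mid'][0]+.001,T['mid'][1],.0518)
"
```

```text
t 24.2 pos [ 0.6416 -0.052   0.0543] tooly [ 0.354  0.935 -0.001] F [-1.  -0.6 -0.5] w 0.0588 
 need mm [2.5 0.  0.3] turn [ 0.    -0.001  0.001] q [-0.16  0.8   0.23  1.68 -0.25  0.69  1.41]
```

>>> jog_arm:
  commands:
    - [2,0,0,0,0,0]
    - [1,0,0,0,0,0]
    - [0,0,0,0,0,0]

```text
clock: 24.5
position: [0.6422, -0.0522, 0.052]
tool_rot: [-0.749, 1.57, -1.111]
force: [-0.6, -0.6, 0.7]
grip_width: 0.0589
```

>>> jog_arm:
  commands:
    - [0,0,0,0,0,0]
    - [0,0,0,0,0,0]
    - [0,0,0,0,0,0]
    - [0,0,0,0,0,0]
    - [0,0,0,0,0,0]
    - [0,0,0,0,0,0]
  gripper: 0

```text
clock: 25.1
position: [0.6423, -0.0521, 0.0519]
tool_rot: [-0.574, 1.57, -0.936]
force: [-0.1, -1.0, -0.1]
grip_width: 0.0857
```

>>> jog_arm:
  commands:
    - [-10,0,0,0,0,0]
    - [-25,0,0,0,0,0]
    - [-30,0,0,0,0,0]
    - [-25,0,0,0,0,0]
    - [-10,0,0,0,0,0]
    - [0,0,0,0,0,0]

```text
clock: 25.7
position: [0.6419, -0.0522, 0.1578]
tool_rot: [-0.768, 1.57, -1.13]
force: [0.4, 0.8, -0.3]
grip_width: 0.085
```

```bash
python3 -c "
from h import *
to(*T['vial'],.12)
im=grab_frame('side'); cv2.imwrite('pics/side15.png',im[:,:,::-1])
"
```

```text
t 25.7 pos [ 0.6419 -0.0522  0.1578] tooly [ 0.354  0.935 -0.001] F [ 0.4  0.8 -0.3] w 0.085 
 need mm [  38.  -283.1  -83.2] turn [0.    0.001 0.001] q [-0.19  0.66  0.27  1.63 -0.22  0.88  1.38]
```

View pics/side15.png

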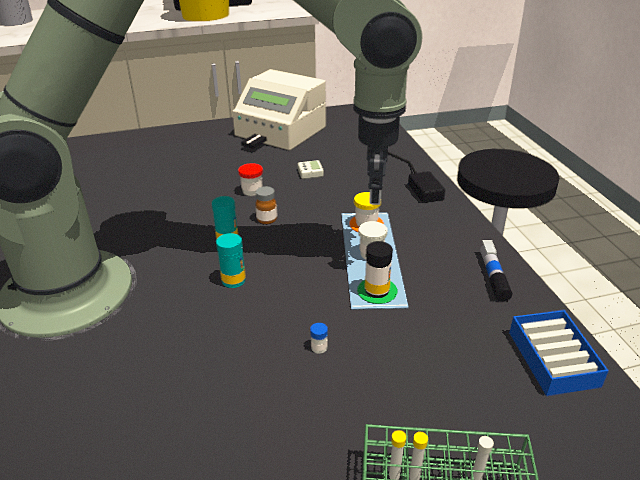

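White cup is standing between them, and the vial is next at (319,337).

>>> jog_arm:
  commands:
    - [0,-20,-6,0,0,0]
    - [0,-35,-10,0,0,0]
    - [0,-42,-12,0,0,0]
    - [0,-42,-12,0,0,0]
    - [0,-42,-12,0,0,0]
    - [0,-35,-10,0,0,0]
    - [5,-22,-8,0,0,0]
    - [10,-12,-4,0,0,0]
    - [10,-5,-2,0,0,0]
    - [3,0,0,0,0,0]
    - [0,0,0,0,0,0]

```text
clock: 26.85
position: [0.4692, -0.2677, 0.1162]
tool_rot: [-2.995, 1.555, 2.929]
force: [0.1, 0.5, -0.3]
grip_width: 0.0855
```

Run:
```python
from h import *
to(*T['vial'],.09)
im=grab_frame('top'); cv2.imwrite('pics/top16.png',im[:,:,::-1])
P=[(.027,.004),(.03,.057),(.03,.07)]
for n in("top","side"):
    if n=="side": grab_frame("side")
    for r in nets.silhouettes(n,'white_cup'):
        c,a=maskcen(r['mask']); q=locate(n,c,P); print(n,r['p'],c,a,cen(cyl(n,*q,P))[1],q)
```

```text
t 26.85 pos [ 0.4692 -0.2677  0.1162] tooly [ 0.351  0.936 -0.002] F [ 0.1  0.5 -0.3] w 0.0855 
 need mm [ 26.2 -20.4   2.3] turn [ 0.    -0.015  0.002] q [ 0.23  0.59  0.25  1.93 -0.22  0.67  1.82]
top 0.61 [349.0457934  174.40042599] 939 992.4315343955532 [ 0.64518348 -0.05158558]
side 0.75 [370.21135647 234.48264984] 634 996.367784159258 [ 0.64548025 -0.02789295]h.py:22: RuntimeWarning: The iteration is not making good progress, as measured by the 
 improvement from the last ten iterations.
  return fsolve(lambda q:cen(cyl(n,q[0],q[1],parts))[0]-c,g)
```

View pics/top16.png

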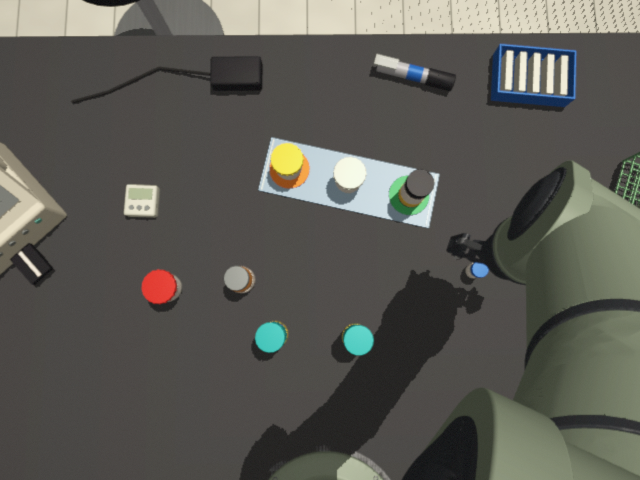

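Run:
```python
from h import *
im=cv2.imread('pics/top16.png')[:,:,::-1].copy()
h=cv2.cvtColor(im,cv2.COLOR_RGB2HSV)
for p in((173,350),(188,347),(180,380)): print(im[p],h[p])
for n,box in(("w",(325,150,375,205)),):
    m=np.zeros((480,640),bool); l,t,r,b=box; m[t:b,l:r]=(im[t:b,l:r,0].astype(int)-im[t:b,l:r,2]>8)&(im[t:b,l:r,0]>225)
    c,a=maskcen(m); P=[(.03,.0699),(.03,.07)]; q=locate("top",c,P); print(c,a,cen(cyl("top",*q,P))[1],q)
cv2.imwrite('pics/top17.png',cv2.resize(im[130:240,250:450,::-1],None,fx=4,fy=4))
```

```text
[246 250 231] [ 36  19 250]
[152 152 135] [ 30  29 152]
[206 220 226] [ 99  23 226]
[349.55453351 172.09724047] 761 818.2742919519078 [ 0.64249837 -0.05101657]
```

View pics/top17.png

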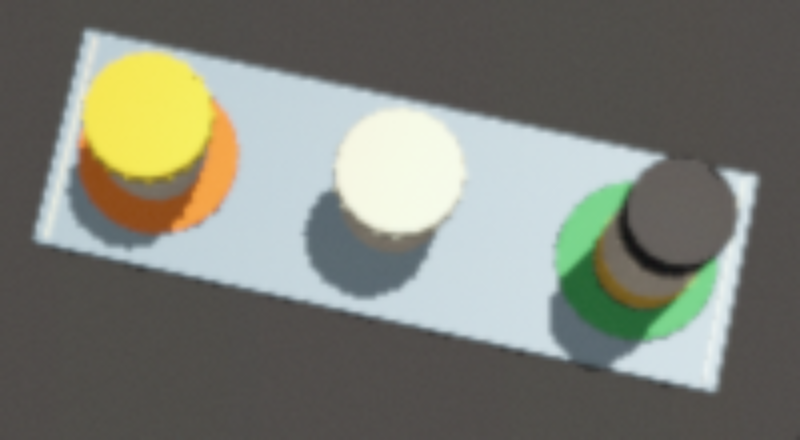

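>>> jog_arm:
  commands:
    - [6,-12,1,0,-0.014,0.002]
    - [10,-7,0,0,0,0]
    - [6,0,0,0,0,0]
    - [0,0,0,0,0,0]
    - [0,0,0,0,0,0]

```text
clock: 27.55
position: [0.4641, -0.2874, 0.0936]
tool_rot: [-0.124, 1.568, -0.482]
force: [-0.5, -0.2, -0.8]
grip_width: 0.0853
```

Run:
```python
from h import *
to(*T['vial'],.032)
im=grab_frame('side'); cv2.imwrite('pics/side18.png',cv2.resize(im[230:380,220:420,::-1],None,fx=4,fy=4))
```

```text
t 27.55 pos [ 0.4641 -0.2874  0.0936] tooly [ 0.35   0.937 -0.   ] F [-0.5 -0.2 -0.8] w 0.0853 
 need mm [61.6 -0.2 -0.4] turn [0.    0.003 0.   ] q [ 0.28  0.62  0.23  1.94 -0.23  0.61  1.87]
```

View pics/side18.png

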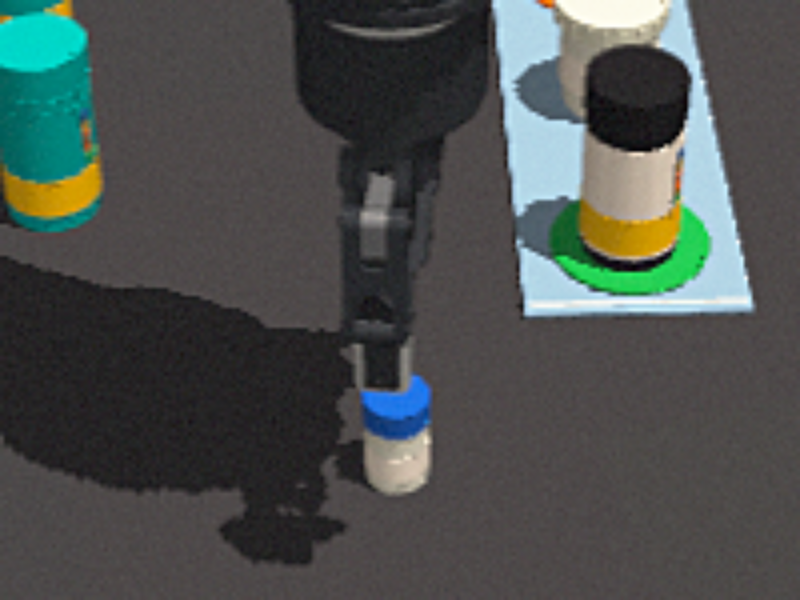

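The jaws are centred over the blue cap at crop (395,395), so I'll lower.

>>> jog_arm:
  commands:
    - [10,0,0,0,0.003,0]
    - [14,0,0,0,0,0]
    - [14,0,0,0,0,0]
    - [10,0,0,0,0,0]
    - [4,0,0,0,0,0]
    - [0,0,0,0,0,0]
    - [0,0,0,0,0,0]

```text
clock: 28.3
position: [0.4641, -0.2864, 0.0361]
tool_rot: [3.094, 1.569, 2.738]
force: [0.6, 0.3, -0.1]
grip_width: 0.0855
```

Run:
```python
from h import *
to(*T['vial'],.032)
im=grab_frame('side'); cv2.imwrite('pics/side19.png',cv2.resize(im[230:380,220:420,::-1],None,fx=4,fy=4))
```

```text
t 28.3 pos [ 0.4641 -0.2864  0.0361] tooly [0.349 0.937 0.   ] F [ 0.6  0.3 -0.1] w 0.0855 
 need mm [ 4.1 -1.1  0.1] turn [ 0.    -0.002 -0.   ] q [ 0.31  0.72  0.19  1.95 -0.26  0.5   1.89]
```

View pics/side19.png

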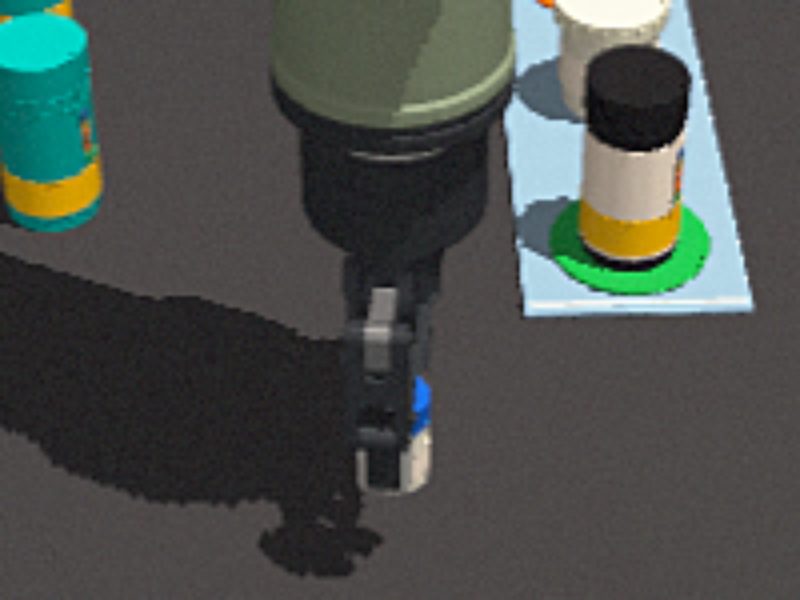

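>>> jog_arm:
  commands:
    - [2,-1,0,0,0,0]
    - [0,0,0,0,0,0]
    - [0,0,0,0,0,0]

```text
clock: 28.65
position: [0.4643, -0.2877, 0.0351]
tool_rot: [-2.827, 1.571, 3.1]
force: [-0.2, -0.2, 0.1]
grip_width: 0.0853
```

>>> jog_arm:
  commands:
    - [0,0,0,0,0,0]
    - [0,0,0,0,0,0]
    - [0,0,0,0,0,0]
    - [0,0,0,0,0,0]
    - [0,0,0,0,0,0]
    - [0,0,0,0,0,0]
    - [0,0,0,0,0,0]
    - [0,0,0,0,0,0]
    - [0,0,0,0,0,0]
    - [0,0,0,0,0,0]
    - [0,0,0,0,0,0]
    - [0,0,0,0,0,0]
  gripper: 255
  newtons: 25

```text
clock: 29.85
position: [0.4646, -0.2878, 0.0357]
tool_rot: [-0.12, 1.57, -0.477]
force: [0.3, 0.8, 0.2]
grip_width: 0.029
```

Run:
```python
from h import *
to(*T['vial'],.032)
im=grab_frame('side'); cv2.imwrite('pics/side20.png',cv2.resize(im[230:380,220:420,::-1],None,fx=4,fy=4))
```

```text
t 29.85 pos [ 0.4646 -0.2878  0.0357] tooly [ 0.349  0.937 -0.   ] F [0.3 0.8 0.2] w 0.029 
 need mm [ 3.7  0.  -0.9] turn [0.    0.001 0.   ] q [ 0.31  0.72  0.18  1.95 -0.26  0.49  1.9 ]
```

View pics/side20.png

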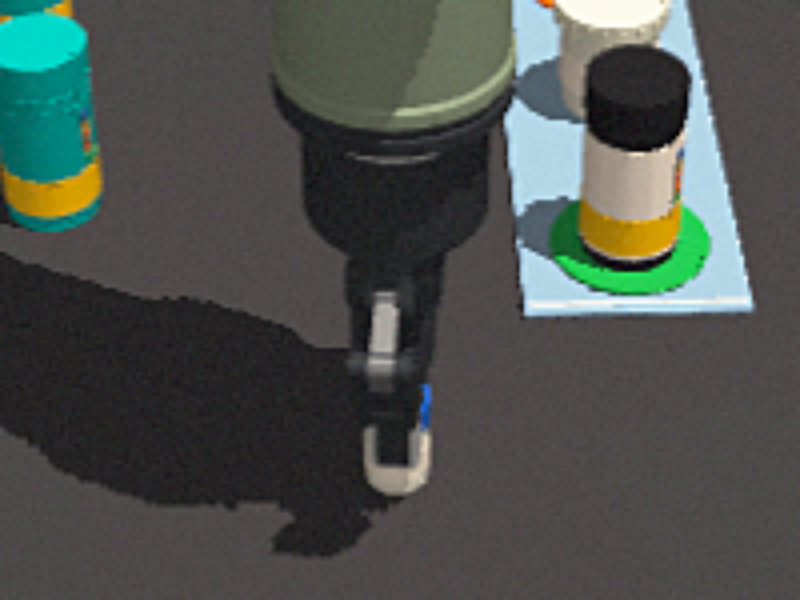

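Gripped at 29 mm, upright. I'll lift to clear the bottle.

>>> jog_arm:
  commands:
    - [-8,0,0,0,0,0]
    - [-15,0,0,0,0,0]
    - [-22,0,0,0,0,0]
    - [-25,0,0,0,0,0]
    - [-25,0,0,0,0,0]
    - [-18,0,0,0,0,0]
    - [-10,0,0,0,0,0]
    - [-4,0,0,0,0,0]
    - [0,0,0,0,0,0]

```text
clock: 30.8
position: [0.464, -0.2879, 0.1744]
tool_rot: [0.066, 1.567, -0.291]
force: [0.0, -0.4, -0.8]
grip_width: 0.0289
```

Run:
```python
from h import *
to(.642,-.0517,.165)
im=grab_frame('side'); cv2.imwrite('pics/side21.png',cv2.resize(im[180:330,220:420,::-1],None,fx=4,fy=4))
```

```text
t 30.8 pos [ 0.464  -0.2879  0.1744] tooly [0.35  0.937 0.   ] F [ 0.  -0.4 -0.8] w 0.0289 
 need mm [  9.7 283.5  84. ] turn [-0.     0.003 -0.   ] q [ 0.24  0.5   0.28  1.89 -0.19  0.78  1.84]
```

View pics/side21.png

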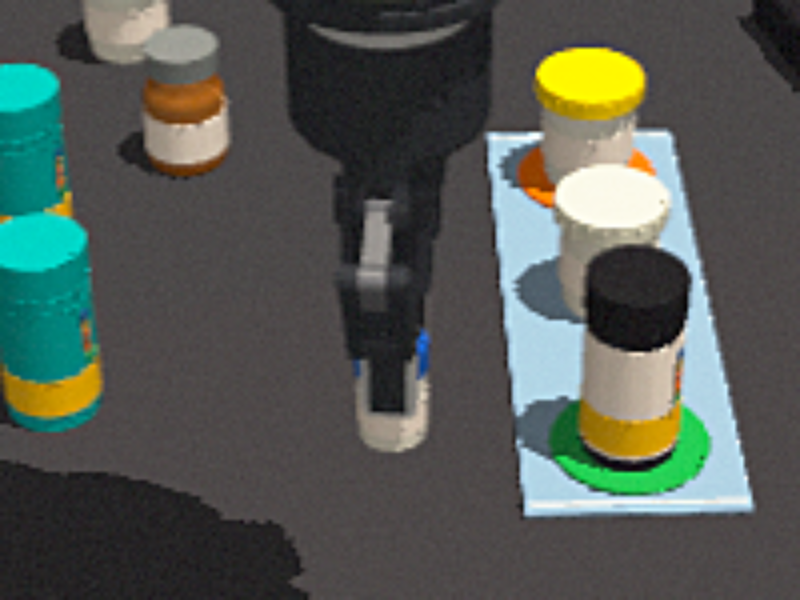

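The vial hangs upright at z 0.174, so its underside is about 30 mm above the bottle top. I'll traverse to the white cup.

>>> jog_arm:
  commands:
    - [0,15,4,0,0,0]
    - [0,28,8,0,0,0]
    - [0,35,11,0,0,0]
    - [0,38,12,0,0,0]
    - [0,38,12,0,0,0]
    - [0,36,11,0,0,0]
    - [0,28,8,0,0,0]
    - [0,18,5,0,0,0]
    - [0,9,3,0,0,0]
    - [0,4,1,0,0,0]
    - [0,0,0,0,0,0]
    - [0,0,0,0,0,0]

```text
clock: 32.05
position: [0.6244, -0.0684, 0.1643]
tool_rot: [-2.886, 1.559, 3.037]
force: [0.1, 0.1, -0.0]
grip_width: 0.0293
```

Run:
```python
from h import *
to(.642,-.0517,.125)
im=grab_frame('side'); cv2.imwrite('pics/side22.png',cv2.resize(im[130:280,280:480,::-1],None,fx=4,fy=4))
```

```text
t 32.05 pos [ 0.6244 -0.0684  0.1643] tooly [ 0.352  0.936 -0.003] F [ 0.1  0.1 -0. ] w 0.0293 
 need mm [39.2 22.  11. ] turn [ 0.    -0.011  0.003] q [-0.16  0.64  0.26  1.66 -0.2   0.88  1.4 ]
```

View pics/side22.png

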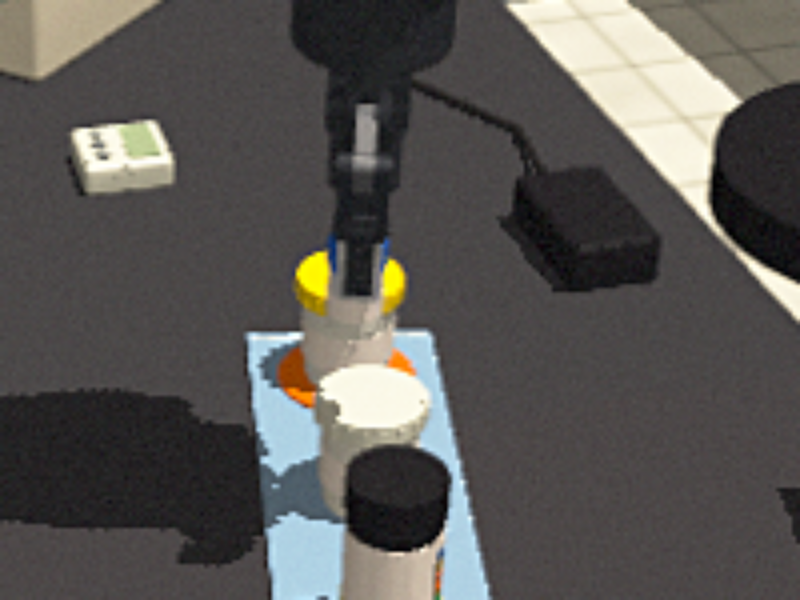

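>>> jog_arm:
  commands:
    - [3,11,5,0,-0.01,0.003]
    - [6,9,5,0,0,0]
    - [9,1,0,0,0,0]
    - [9,0,0,0,0,0]
    - [5,0,0,0,0,0]
    - [0,0,0,0,0,0]
    - [0,0,0,0,0,0]

```text
clock: 32.8
position: [0.6415, -0.0532, 0.1288]
tool_rot: [-2.729, 1.57, -3.092]
force: [0.3, -0.2, -0.0]
grip_width: 0.0287
```

Run:
```python
from h import *
to(.642,-.0517,.106)
im=grab_frame('side'); cv2.imwrite('pics/side23.png',cv2.resize(im[130:280,280:480,::-1],None,fx=4,fy=4))
# white lid centre from the side view, bright cream pixels
```

```text
t 32.8 pos [ 0.6415 -0.0532  0.1288] tooly [ 0.355  0.935 -0.   ] F [ 0.3 -0.2 -0. ] w 0.0287 
 need mm [22.8  1.6 -0. ] turn [-0.    -0.001  0.   ] q [-0.17  0.7   0.25  1.65 -0.22  0.82  1.38]
```

View pics/side23.png

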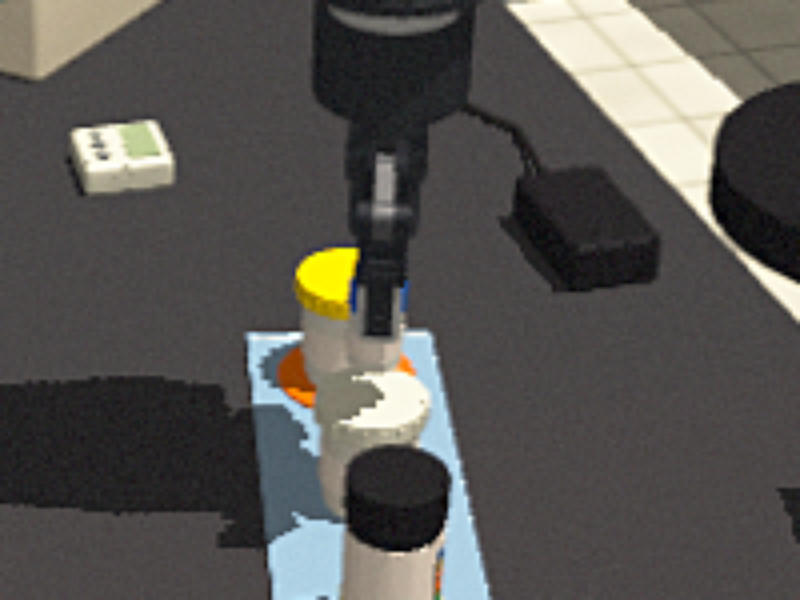

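>>> jog_arm:
  commands:
    - [5,1,0,0,0,0]
    - [6,0,0,0,0,0]
    - [5,0,0,0,0,0]
    - [2,0,0,0,0,0]
    - [0,0,0,0,0,0]
    - [0,0,0,0,0,0]

```text
clock: 33.45
position: [0.642, -0.0525, 0.1098]
tool_rot: [-2.429, 1.571, -2.793]
force: [0.4, -0.7, -0.9]
grip_width: 0.0291
```

Run:
```python
from h import *
to(.642,-.0517,.106)
im=grab_frame('side'); cv2.imwrite('pics/side24.png',cv2.resize(im[160:260,320:440,::-1],None,fx=6,fy=6))
```

```text
t 33.45 pos [ 0.642  -0.0525  0.1098] tooly [ 0.356  0.935 -0.   ] F [ 0.4 -0.7 -0.9] w 0.0291 
 need mm [ 3.8  0.7 -0.3] turn [-0. -0.  0.] q [-0.17  0.72  0.24  1.66 -0.23  0.79  1.38]
```

View pics/side24.png

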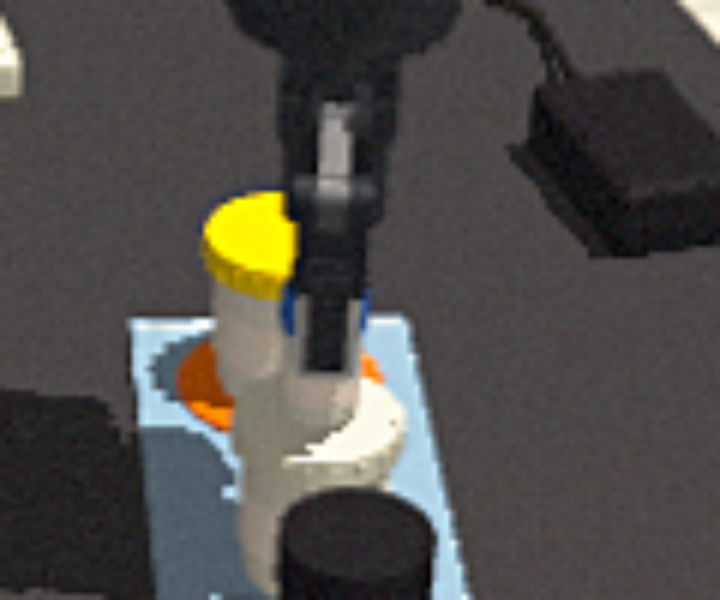

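The vial is centred a few millimetres above the white lid. I'll take the last 4 mm in small steps.

>>> jog_arm:
  commands:
    - [2,1,0,0,0,0]
    - [1,0,0,0,0,0]
    - [0,0,0,0,0,0]
    - [0,0,0,0,0,0]

```text
clock: 33.9
position: [0.6427, -0.0514, 0.107]
tool_rot: [0.288, 1.57, -0.075]
force: [-0.6, 0.0, -0.1]
grip_width: 0.029
```

Run:
```python
from h import *
to(.642,-.0517,.1058)
```

```text
t 33.9 pos [ 0.6427 -0.0514  0.107 ] tooly [0.356 0.935 0.   ] F [-0.6  0.  -0.1] w 0.029 
 need mm [ 1.2 -0.5 -0.5] turn [ 0.     0.001 -0.   ] q [-0.17  0.73  0.24  1.66 -0.23  0.78  1.38]
```

>>> jog_arm:
  commands:
    - [1,0,0,0,0,0]
    - [1,0,0,0,0,0]
    - [0,0,0,0,0,0]

```text
clock: 34.2
position: [0.6433, -0.0516, 0.1057]
tool_rot: [0.311, 1.569, -0.053]
force: [-0.8, -0.4, 1.2]
grip_width: 0.0288
```

Run:
```python
from h import *
to(.642,-.0517,.1058)
im=grab_frame('side'); cv2.imwrite('pics/side25.png',cv2.resize(im[160:260,320:440,::-1],None,fx=6,fy=6))
```

```text
t 34.2 pos [ 0.6433 -0.0516  0.1057] tooly [0.356 0.935 0.001] F [-0.8 -0.4  1.2] w 0.0288 
 need mm [-0.1 -0.5 -1.1] turn [ 0.     0.002 -0.001] q [-0.17  0.73  0.24  1.66 -0.23  0.78  1.38]
```

View pics/side25.png

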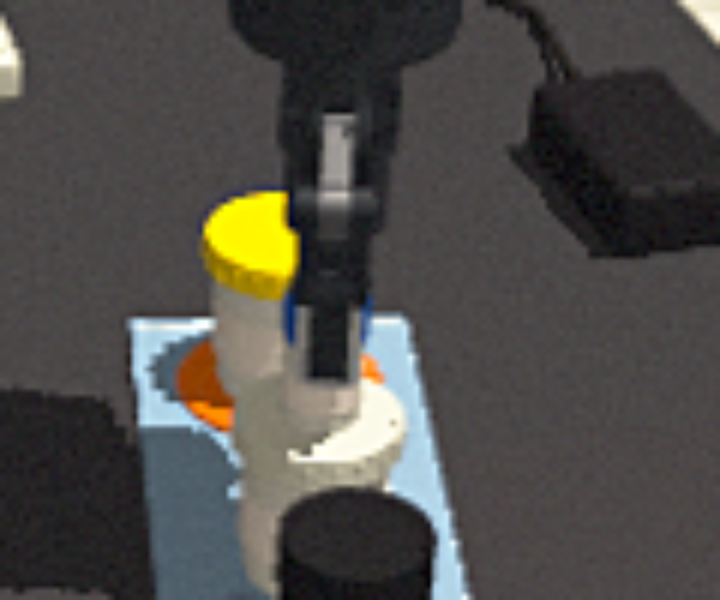

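The vial is down: z matches the expected 0.1057 and Fz reads +1.2 N. I'll release and retreat upward.

>>> jog_arm:
  commands:
    - [0,0,0,0,0,0]
    - [0,0,0,0,0,0]
    - [0,0,0,0,0,0]
    - [0,0,0,0,0,0]
    - [0,0,0,0,0,0]
    - [0,0,0,0,0,0]
    - [0,0,0,0,0,0]
    - [0,0,0,0,0,0]
  gripper: 0

```text
clock: 35.05
position: [0.643, -0.0515, 0.1053]
tool_rot: [0.346, 1.569, -0.018]
force: [-0.8, 0.3, -0.2]
grip_width: 0.0854
```

>>> jog_arm:
  commands:
    - [-8,0,0,0,0,0]
    - [-15,0,0,0,0,0]
    - [-30,0,0,0,0,0]
    - [-30,0,0,0,0,0]
    - [-20,0,0,0,0,0]
    - [0,0,0,0,0,0]
    - [0,-15,-15,0,0,0]
    - [0,-30,-20,0,0,0]
    - [0,-35,-20,0,0,0]
    - [0,-35,-20,0,0,0]
    - [0,-35,-20,0,0,0]
    - [0,-35,-20,0,0,0]
    - [0,-30,-15,0,0,0]
    - [0,-15,-5,0,0,0]
    - [0,0,0,0,0,0]
    - [0,0,0,0,0,0]

```text
clock: 36.65
position: [0.4266, -0.2233, 0.2211]
tool_rot: [0.449, 1.561, 0.085]
force: [0.8, 0.9, -0.0]
grip_width: 0.0856
```

Run:
```python
from h import *
to(.642,-.0517,.1058)
for n in("side","top"):
    im=grab_frame(n); cv2.imwrite(f'pics/{n}26.png',im[:,:,::-1])
    h=cv2.cvtColor(im,cv2.COLOR_RGB2HSV)
    def fit(nm,b,parts,smin):
        m=hue(im,nm,b,smin); c,a=maskcen(m); q=locate(n,c,parts); print(n,nm,np.round(c,1),a,round(cen(cyl(n,*q,parts))[1]),np.round(q,4))
    try: fit("blue",(330,140,370,190) if n=="top" else (350,190,395,230),[(.015,.104),(.015,.118)],110)
    except Exception as e: print(e)
    try: fit("yellow",(265,140,310,185) if n=="top" else (345,180,395,220),[(.03,.06),(.03,.073)],110)
    except Exception as e: print(e)
    for nm,p in(("strip_bottle",[(.025,.007),(.025,.109)]),("white_cup",[(.027,.004),(.03,.057),(.03,.07)]),("control_vial",[(.014,.07),(.015,.118)]),("red_cup",CUP),("amber_jar",JAR)):
        for r in nets.silhouettes(n,nm)[:3]:
            c,a=maskcen(r["mask"]); q=locate(n,c,p); print(n,nm,round(r["p"],2),np.round(c,1),a,np.round(q,4))
```

```text
t 36.65 pos [ 0.4266 -0.2233  0.2211] tooly [0.356 0.935 0.004] F [ 0.8  0.9 -0. ] w 0.0856 
 need mm [117.6 236.5 139.2] turn [-0.     0.009 -0.004] q [ 0.1   0.33  0.33  2.01 -0.15  0.81  1.73]
side blue [374.1 211.7] 160 176 [ 0.6431 -0.0506]
side yellow [366.4 199.9] 372 416 [0.668  0.0684]
side strip_bottle 0.72 [377.4 268.5] 1374 [ 0.6112 -0.1693]
side strip_bottle 0.59 [230.6 259.9] 1209 [ 0.3417 -0.0672]
side strip_bottle 0.56 [224.4 215.1] 845 [0.3496 0.1022]
side control_vial 0.8 [373.  218.1] 346 [ 0.6418 -0.0495]
side control_vial 0.71 [369.3 237.9] 497 [ 0.6115 -0.1157]
side red_cup 0.6 [250. 178.] 530 [0.4359 0.2966]
side amber_jar 0.95 [261.1 203.7] 350 [0.4408 0.1602]
top blue [351.2 165.2] 205 264 [ 0.6433 -0.0516]
top yellow [286.6 159.2] 836 874 [0.6684 0.0645]
top strip_bottle 0.94 [357.1 339. ] 769 [ 0.3428 -0.0588]
top strip_bottle 0.75 [415.4 188.1] 917 [ 0.6122 -0.1713]
top strip_bottle 0.75 [270.8 336.4] 791 [0.3484 0.0907]
top white_cup 0.8 [348.  178.7] 636 [ 0.6352 -0.0491]
top control_vial 0.87 [350.8 167.2] 292 [ 0.6434 -0.0516]
top red_cup 0.96 [160.5 286.8] 1052 [0.4369 0.2936]
top amber_jar 0.93 [239.3 279. ] 641 [0.4498 0.1515]h.py:22: RuntimeWarning: The iteration is not making good progress, as measured by the 
 improvement from the last ten iterations.
  return fsolve(lambda q:cen(cyl(n,q[0],q[1],parts))[0]-c,g)
```

View pics/side26.png

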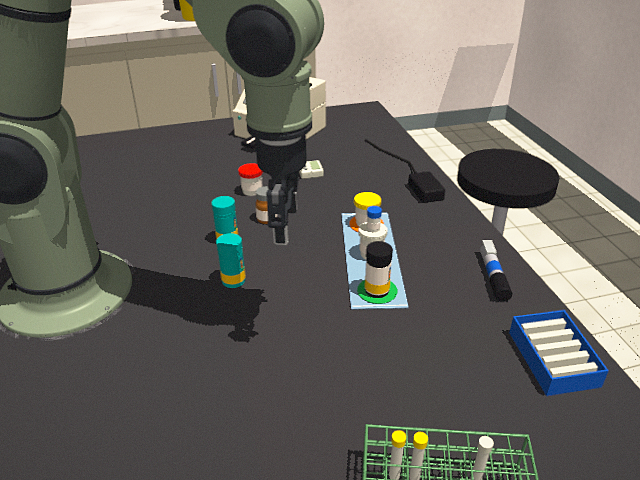

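View pics/top26.png

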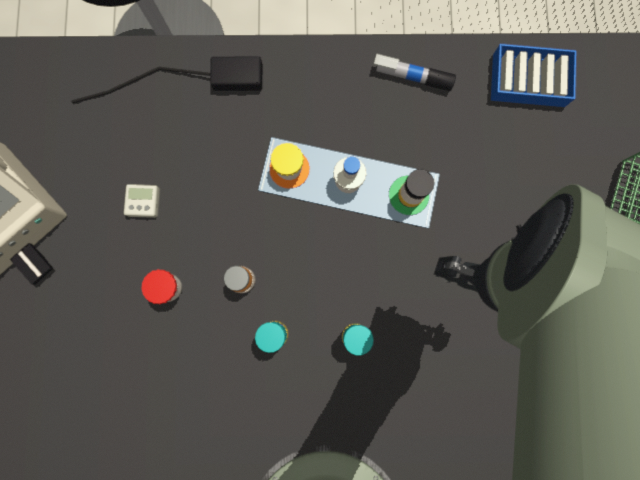

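Both views show everything upright and in place. In the top view the vial cap is at (351,165) on the white lid, with yellow on orange and the bottle on green. I'll let the arm settle, then hand in.

>>> jog_arm:
  commands:
    - [0,0,0,0,0,0]
    - [0,0,0,0,0,0]
    - [0,0,0,0,0,0]
    - [0,0,0,0,0,0]
    - [0,0,0,0,0,0]

```text
clock: 37.75
position: [0.4266, -0.2234, 0.2207]
tool_rot: [0.441, 1.561, 0.078]
force: [0.2, 1.0, 0.1]
grip_width: 0.0858
```

```bash
python3 -c "
from h import *
print(bot.job_done(), observe()['clock'])"
```

```text
the job is handed in; nothing more can be done
the job is handed in; nothing more can be done
```

I placed all four things on the mat and handed the job in at about 38 s of the 102 s allowed. No verdict is reported. These are the last camera measurements before hand-in:

| Thing | Where it stands (x, y in m) | Target (x, y in m) | Off by |
|---|---|---|---|
| Bottle, on green pad | (0.612, -0.170) | (0.613, -0.169) | about 2 mm |
| Yellow-lidded cup, on orange pad | (0.668, 0.065) | (0.668, 0.065) | under 1 mm |
| White-lidded cup, bare mat | (0.6425, -0.051) | (0.641, -0.052) | about 2 mm |
| Vial, on the white lid | (0.643, -0.0515) | white cup's centre | about 1 mm |

- **Uprightness and bystanders:** In the final pictures everything is upright. The red cup measured within 1 mm and the jar within 2 mm of where they started in the top view. I checked the timer only by eye: it sits at the same place in the picture as at the start. The gripper was open and well clear of everything.
- **Checks that disagreed:**
  - **White cup:** the silhouette network gave positions 7–25 mm off in views where the vial or bottle partly hid it. The position in the table comes from a clear top view of its lid, taken before the vial went on.
  - **Yellow cup:** the side view put it 4 mm off along y where the vial covered part of its lid. The clear top view shows it centred.

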